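Set the drag wheel of the banding turntable

TASK

The banding turntable needs its drag set before the next cup is striped. Push the grey tension lever by its black handle so that the rubber wheel bears on the disc and the red pointer comes to stand in the green band of the scale, never letting it run into the red, and let go of the lever. Then turn the orange clamp handle clockwise onto its stop and nip it up there with a push of about 10 N at its end, not so hard that it drags the pointer out of the green, let go, and leave everything else on the table where it is.

Things in the scene. Friction and masses are not known exactly. Their poses are not given: they have to be found in the camera images.
- bed: plywood bed of the turntable, 265 x 315 mm, top 18 mm above the table, fixed to it, placed anew each time. It carries a round disc (170 mm across, dark rubber top 42 mm above the table) and, on a pivot post, the grey tension lever, the aluminium sprung arm and the orange clamp handle. Origin on the table near its middle, z up.
- lever (a joint): grey tension lever, rad: 0 swung right back, grows counter-clockwise seen from above (toward the disc), end of travel 1.0. Starts between 0 and 0.25, wheel clear of the disc. Stiff friction (1.7 N m) holds it wherever it is left, also against the spring; pushed at its handle it takes about 11 N while the wheel is free, 16 N with the pointer in the green. It may be pushed either way.
- pivot (a point): on the upright axis about which lever, sprung arm and clamp handle turn, 71 mm above the table. Axes are the lever's own and turn with it: z up, x level from the pivot to the middle of the green band, y 90 degrees counter-clockwise of x seen from above.
- lever_grip (a point): middle of the lever's upright black handle: a round peg 18 mm across, from 59 to 100 mm above the table (this point is 80 mm up), 160 mm from the pivot, 0.30 rad clockwise of the green band seen from above; its flat arm lies below it, other parts 45 mm and more away. Pushed counter-clockwise about the pivot it sets the drag. Same axes as pivot.
- green_band (a point): middle of the green band on the white scale, on the lever 130 mm from the pivot, 54 mm above the table. The scale is an arc about the pivot with black ticks every 6.5 mm: zero lies 26 mm from here along +y, green reaches 4.5 mm to each side of here, red begins 13 mm from here along -y. Same axes as pivot.
- pointer (a point): reading point of the red pointer on the sprung arm, 130 mm from the pivot, just above the scale. It stands at zero, 26 mm from the green's middle, until the wheel touches the disc; then it travels along the scale toward -y of green_band by 1.3 mm for each 0.01 rad (1.6 mm at the handle) that the lever is pushed on.
- wheel (a point): axle of the black rubber drag wheel (40 mm across, white hub) under the sprung arm, 100 mm from the pivot; a coil spring in the hub holds the arm forward. The wheel bears on the disc's rim with 1.6 N at first touch, 8 N in mid green, 11 N at the red. How far it starts from the rim varies by 20 mm (the disc is set along slots) and is not measured: feel it or read the pointer.
- clamp (a joint): orange clamp handle on top of the pivot, rad: 0 slack, grows clockwise seen from above, 1.4 fully tight on its stop. Starts between 0 and 0.3. It rides on the lever, so its bearing follows the lever's. It turns at about 5 N at its end. On the stop it is nipped up by pressing its end with 8 to 12 N; over about 14 N it drags the lever back and the pointer drops.
- clamp_tip (a point): on the bar of the clamp handle, 55 mm from the pivot, 97 mm above the table: a round bar 11 mm thick that rises from the hub (28 mm across, 71 to 92 mm up) to a 15 mm ball end 64 mm from the pivot. x axis level, from the pivot out along the handle; z up.
- jar_gold: white lidded jar with gold lid, 59 mm across, 50 mm high; bystander; origin under its centre
- tape_cream: cream roll of masking tape lying flat, 84 mm across, 18 mm high; bystander; origin under its centre
- sanding_block: brown cork sanding block, 112 x 69 x 30 mm; bystander; origin under its centre
- brush_blue: blue striping brush lying flat, 170 mm long; bystander; origin under its centre
- marker_gold: gold paint marker lying flat, 136 mm long; bystander; origin under its centre
- cup_green: small white paper mixing cup with green paint, 50 mm across, 39 mm high; bystander; origin under its centre

How it is judged:
By the outcome, as a careful person would: the job done as asked, in the order asked, and still so for the second after the job is handed in, with the robot touching nothing.
It also fails if it takes over 69 s, if anything falls off the work surface, if the arm or the gripper's body presses on something with over 40 N, if the wrist force passes 120 N, or if a joint passes its speed limit or range.

ROBOT

A 6-joint arm with a two-finger parallel gripper is mounted at the origin on a cart in front of the work surface, level with it; the furniture and walls round the work are solid. World frame = base frame: x ahead of the robot, y to its left, z up, the work surface at z = 0. Lengths are in m, angles in rad, forces in N, time in s.
With the tool pointing down it reaches from about 0.35 to 0.975 m from the base axis. Payload 4.9 kg.
Tool frame: the origin (TCP) lies midway between the tips of the shut fingers; the grasp point (between the pads) lies ctrl.grip_point_offset behind it (ctrl.grip_point_offset is the distance from the TCP to the grasp point, in m); x points along the fingers, y is the direction in which the jaws open and shut, and the axes are right-handed (so a half turn about x gives the same grasp; the last joint's range is limited). The gripper opens to 85 mm and grips with 20 to 120 N. Pads are 22 mm wide; open, the fingers measure 114 mm over their backs; the gripper's body (76 mm by 85 mm) begins 54 mm behind the grasp point. The pads swing forward as they close: fully open they stand 13 mm farther back than shut.
Start: joints at [1.064, 0.053, 1.613, -0, 1.476, -0.119], TCP at [0.236, 0.579, 0.231] pointing down, gripper open.
Joint ranges: [-3.01, 3.01], [-1.01, 2.22], [0.06, 2.58], [-1.02, 4.17], [0.09, 2.62], [-3.14, 3.14]. Speed limits (rad/s): [2.57, 2.57, 3.14, 3.14, 3.14, 3.14].

INTERFACE

Orientations are given as a rotation vector (axis times angle).
In Python, from station import ctrl gives the robot as it stands. The module is installed in compiled form; this text tells all that it offers.
- The arm moves only by the tool drive_tool, never from a script. Its argument "commands" is text: rows parted by semicolons, each of 5 numbers parted by spaces: the closure, from -1 (fully open) to 1 (shut), so that 0 is half open, then the shift along the tool's x, y, z in units of 40 mm (1.0 is 40 mm), then the turn about the tool's x in units of 5 degrees (1.0 is 5 degrees). A call has 1 to 8 rows; each row is the pose to reach, as a shift and turn from the pose commanded when the call began, along the tool's axes at that moment; what a row does not reach only later rows make up. A row lasts 1/12 s, in which the tool goes at most 41.7 mm and 7.16 degrees, less where a joint would pass 70% of its speed; a pose out of reach is approached as far as the arm can. A call with a gripper value outside its range is refused whole. The fingers move at their own pace and stop on an object; "newtons" is the grip in N (left out, the last holds). Time passes only in rows, so rows that repeat a pose let the fingers close. It gives the time, the measured TCP pose, the force and the opening at its end, in the units of the state.
- ctrl.get_obs(): the state, without advancing time (a new reading comes with each control period).
- ctrl.get_image(name): name is "scene" or "top"; returns (picture, depth): 384x512x3 uint8, blue, green, red; 384x512 float32, m along the optical axis (not along the pixel's ray), 0 where there is no reading.
- ctrl.camera_info(name): a dict with "K" (3x3 intrinsics, pixels), "T" (4x4, takes a point from camera to world coordinates). Camera axes: x right, y down, z forward; pixel columns grow to the right and rows downward; lengths in m; the calibration is good to about 2 mm. A picture is of the moment at which its call begins. camera_info takes no time and is no camera call.
- ctrl.finish_job(): hands the job in, once; it reports no verdict.
The state is a dict: "t": time; "q": joint angles; "dq": joint speeds; "effort": joint torques, N m; "tool_pos": TCP position; "tool_rot": TCP orientation; "contact_force": force on the tool from outside, world axes, zero at the start; "wrist_torque": the same for the moment, N m; "opening": finger opening in m.
Only numpy, scipy, OpenCV 4.12 (cv2) and the standard library are available. Lean on these libraries where they do the work, as an engineer would, in place of code of your own. Each camera call takes 0.05 s, during which the arm holds its last target.

## Working session

There is one attempt and no reset: what is moved stays moved. The work goes in short steps, Python scripts to look and compute and a tool call to move; the robot and the scene stay as the last step left them, time stands still between calls to the robot, and variables do not carry over. Pictures are saved under pics/ and viewed, and the job is handed in when it is done.

Besides the shell and the picture viewer there is one more tool, called after "Request:" by a JSON object that holds its "op" and its "data". drive_tool: Moves the arm, as the interface text tells. Its arguments: {"type":"object","properties":{"commands":{"type":"string"},"newtons":{"type":"number"}},"required":["commands"]}

```bash
mkdir -p pics
python3 - <<'E'
from station import ctrl
import cv2,numpy as np
print(ctrl.get_obs(), ctrl.grip_point_offset)
for n in("scene","top"):
    im,d=ctrl.get_image(n); cv2.imwrite(f"pics/{n}0.png",im); np.save(f"{n}0.npy",d)
    i=ctrl.camera_info(n); print(n,i["K"],i["T"])
E
```

```text
{'t': 0.0, 'q': array([ 1.06399279e+00,  5.33515952e-02,  1.61427984e+00, -7.28619101e-06,
        1.47601574e+00, -1.18988973e-01]), 'dq': array([-5.85548266e-04,  8.90173929e-04, -1.20524181e-03, -8.49700873e-05,
       -1.14983003e-03,  9.66256420e-04]), 'effort': array([-7.83140313e-04, -3.93672788e+01, -3.70178854e+01, -1.84698906e-04,
        6.74491923e-03, -2.90271794e-05]), 'tool_pos': array([0.23604516, 0.57804081, 0.23007475]), 'tool_rot': array([ 0.30272376,  1.54992662, -0.30581392]), 'contact_force': array([-0.24856028, -0.49946228,  0.02483774]), 'wrist_torque': array([ 0.03653731, -0.03477647,  0.01749093]), 'opening': 0.08547455397088291} 0.0187
scene [[498.98916001   0.         258.13658221]
 [  0.         498.98916001 196.49549312]
 [  0.           0.           1.        ]] [[ 0.65994299 -0.34516645  0.66733452 -0.61926234]
 [-0.751311   -0.30005368  0.58779211 -1.05513635]
 [-0.00264994 -0.88928505 -0.45734568  0.87318607]
 [ 0.          0.          0.          1.        ]]
top [[392.46013413   0.         253.42246989]
 [  0.         392.46013413 190.78387069]
 [  0.           0.           1.        ]] [[-0.00371742 -0.99298615  0.1181723   0.3528955 ]
 [-0.99995055  0.00478124  0.00872001 -0.1021895 ]
 [-0.00922386 -0.11813404 -0.99295482  1.59890561]
 [ 0.          0.          0.          1.        ]]
```

View pics/scene0.png

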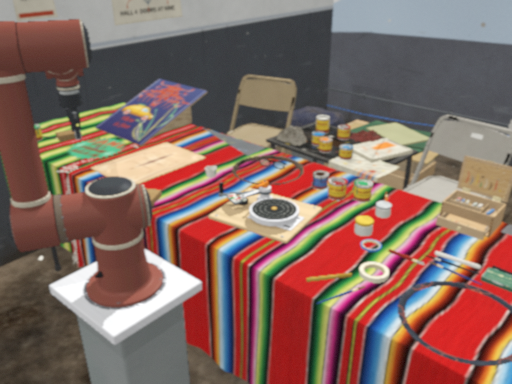

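View pics/top0.png

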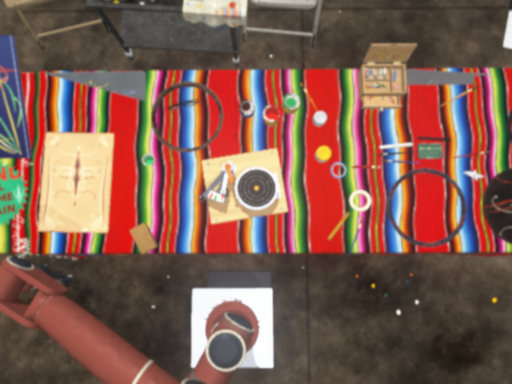

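Run:
```python
import cv2
im=cv2.imread('pics/top0.png'); cv2.imwrite('pics/topz0.png',cv2.resize(im[120:300,120:340],None,fx=3.3,fy=3.3,interpolation=cv2.INTER_CUBIC))
im=cv2.imread('pics/scene0.png'); cv2.imwrite('pics/scenez0.png',cv2.resize(im[100:300,130:400],None,fx=2.9,fy=2.9,interpolation=cv2.INTER_CUBIC))
```

```text
(no output)
```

View pics/topz0.png

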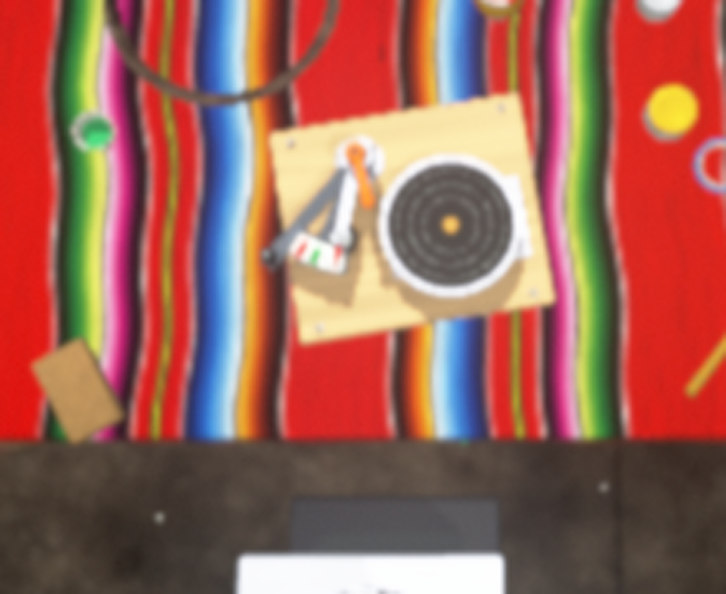

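View pics/scenez0.png

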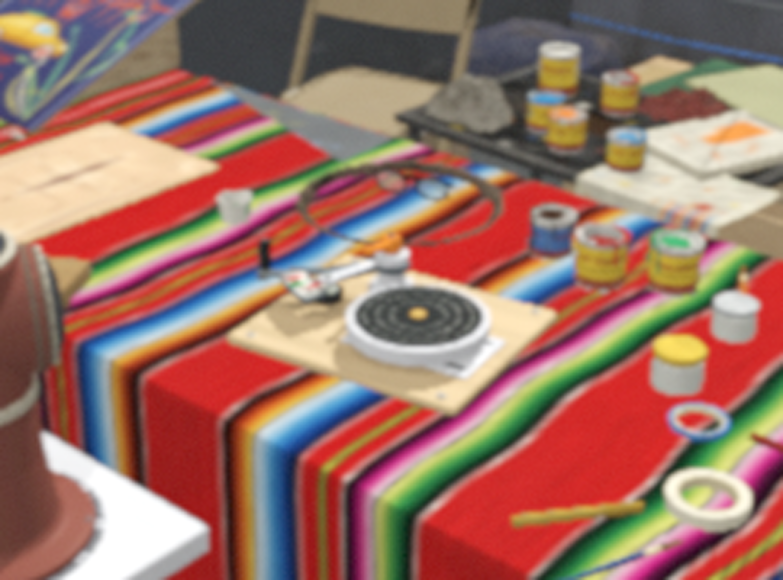

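Run:
```python
import cv2
im=cv2.imread('pics/top0.png'); cv2.imwrite('pics/topz1.png',cv2.resize(im[150:230,195:295],None,fx=7.5,fy=7.5,interpolation=cv2.INTER_CUBIC))
im=cv2.imread('pics/scene0.png'); cv2.imwrite('pics/scenez1.png',cv2.resize(im[160:250,205:325],None,fx=6.5,fy=6.5,interpolation=cv2.INTER_CUBIC))
```

```text
(no output)
```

View pics/topz1.png

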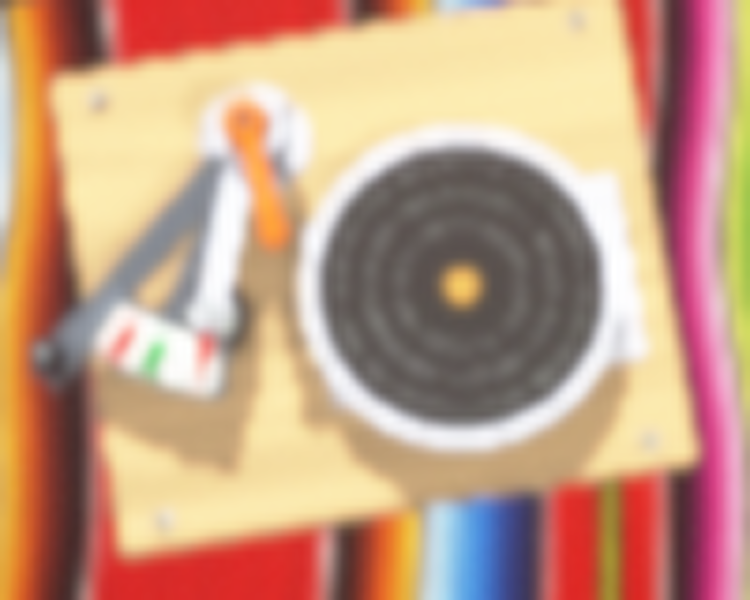

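View pics/scenez1.png

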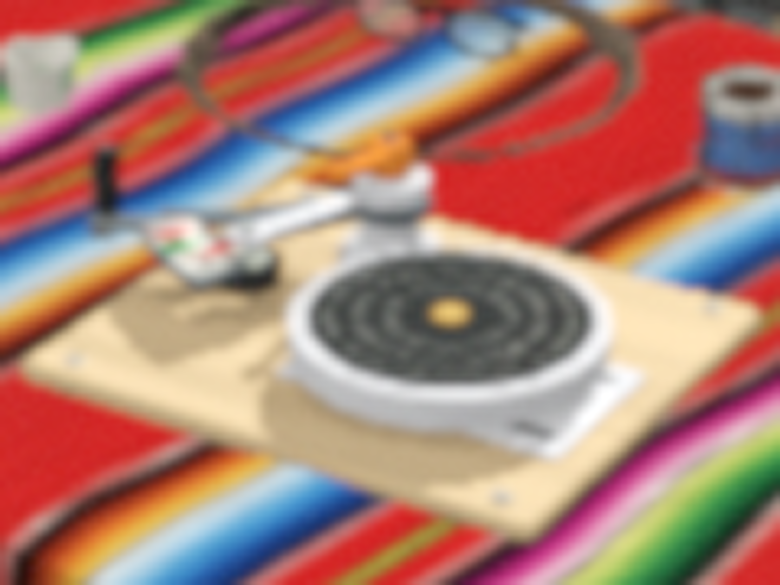

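The top view shows the lever pivot at about (228,166), the black peg at about (201,198), and green at about (215,197). The pointer is at zero, about (222,197), with the wheel clear of the rim. The orange bar points down and slightly right. Next I'll measure these with sub-pixel centroids.

```bash
cat > h.py <<'E'
from station import ctrl
import cv2,numpy as np
def unproj(n,u,v,z):
    i=ctrl.camera_info(n);K=np.array(i["K"]);T=np.array(i["T"])
    d=T[:3,:3]@np.linalg.solve(K,[u,v,1.]);o=T[:3,3]
    return o+d*(z-o[2])/d[2]
def proj(n,p):
    i=ctrl.camera_info(n);K=np.array(i["K"]);T=np.linalg.inv(np.array(i["T"]))
    c=K@(T[:3,:3]@np.asarray(p)+T[:3,3]);return c[:2]/c[2]
def cent(w,box):
    x0,y0,x1,y1=box
    s=w[y0:y1,x0:x1];ys,xs=np.mgrid[y0:y1,x0:x1]
    return (xs*s).sum()/s.sum(),(ys*s).sum()/s.sum(),s.sum()
def chans(im):
    f=im.astype(float);b,g,r=f[...,0],f[...,1],f[...,2]
    return b,g,r
E
python3 - <<'E'
from h import *
im=cv2.imread('pics/top0.png');b,g,r=chans(im)
np.set_printoptions(linewidth=220,precision=4,suppress=True)
print("orange r-b");print((r-b)[160:186,222:238].astype(int))
print("black V");print(im.max(2)[190:206,196:208])
print("g-r");print((g-r)[190:204,205:228].astype(int))
print("r-g");print((r-g)[190:204,205:228].astype(int))
E
```

```text
orange r-b
[[ 83  84  83  80  76  70  64  61  65  72  77  79  81  82  81  80]
 [ 84  82  77  67  60  53  38  27  29  40  58  72  79  80  80  81]
 [ 80  69  58  52  52  54  35  17   9  11  25  54  73  78  79  79]
 [ 67  44  39  60  82  94  75  35  11   4  10  32  56  69  76  78]
 [ 45  25  39  90 124 134 130  94  34   6   2  14  27  47  68  76]
 [ 24  16  51 120 142 133 151 142  75  13   0   1   9  24  55  72]
 [ 15  11  52 131 154 143 160 160  89  15  -1  -3   2  11  41  69]
 [ 10   6  33 113 164 174 179 157  75  10  -2  -5  -1   5  32  68]
 [  7   0  13  73 149 185 187 146  59   5  -4  -6  -2   4  29  67]
 [  6  -2   4  37 105 164 180 138  58   5  -5  -6  -2   3  30  67]
 [ 12  -6  -3  16  62 129 170 146  78  16  -3  -5  -2   5  34  71]
 [ 12  -6  -6   0  31  97 157 165 114  36   0  -5   0  12  48  76]
 [  4  -8  -8  -6  12  75 144 174 143  62   8   0   8  31  65  80]
 [ -7 -10 -10  -6   1  50 129 171 151  82  21  17  39  62  77  82]
 [-12 -12 -11  -4  -3  20 103 165 155  97  42  38  65  79  82  82]
 [-12 -11  -7  -3  -2   7  74 156 165 123  75  61  76  85  83  76]
 [-11 -11  -7  -3
[... 3770 characters left out ...]
0   6  55 101  64  19  10  19  25]
 [  2  11  22  34  53  71  45  11  -4 -36 -75 -51 -11  -1   0   7  54  80  40  12  12  23  29]
 [  8  21  31  35  40  48  27   5 -11 -50 -65 -26  -3   0   1   6  42  47  16   8  16  27  32]
 [ 15  31  39  36  31  28  20   6 -12 -35 -45 -13  -1   1   1   7  31  24   7   7  18  29  32]
 [ 22  36  44  37  31  27  23  18  10  -4 -15  -5   0   0   1   7  20  14   3   6  20  30  33]
 [ 25  39  45  38  32  31  30  29  26  21  13  10   8   4   4   8  13   7   2   7  22  31  33]
 [ 25  37  43  37  33  32  32  32  32  30  28  24  21  18  17  17  16  10   8  15  25  32  34]
 [ 26  36  42  37  33  33  32  33  33  32  33  32  30  29  29  26  24  22  22  26  31  34  35]]
```

Run:
```python
from h import *
np.set_printoptions(linewidth=220,precision=4,suppress=True)
im=cv2.imread('pics/top0.png');b,g,r=chans(im)
gc=cent(np.clip(g-r-10,0,None),(212,193,219,202));print('green px',gc)
pc=cent(np.clip(r-g-20,0,None),(220,192,225,200));rc=cent(np.clip(r-g-40,0,None),(209,193,214,198));print(pc,rc)
piv=unproj('top',227.2,166.2,.092);print('piv',piv)
G=unproj('top',*gc[:2],.054);P=unproj('top',*pc[:2],.057);R=unproj('top',*rc[:2],.054)
for n,p in(('G',G),('P',P),('R',R)):
    d=p-piv;print(n,p,np.hypot(*d[:2]),np.arctan2(d[1],d[0]))
H=unproj('top',201.5,197.8,.1);d=H-piv;print('H',H,np.hypot(*d[:2]),np.arctan2(d[1],d[0]))
ball=unproj('top',231,180,.1);d=ball-piv;print('ball',ball,np.hypot(*d[:2]),np.arctan2(d[1],d[0]))
disc=unproj('top',195+461/7.5,150+287/7.5,.042);print('disc',disc,np.hypot(*(disc-piv)[:2]))
# scene checks
s=cv2.imread('pics/scene0.png')
print(s.max(2)[178:200,214:228]);b,g,r=chans(s);print((r-b)[176:192,248:272].astype(int))
for n,p in(('piv',piv),('Htop',H),('Hbot',[H[0],H[1],.059]),('G',G),('ball',ball)):print(n,proj('scene',p))
gs=cent(np.clip(g-r-10,0,None),(226,192,238,202));print(gs)
```

```text
green px (np.float64(215.0940170940171), np.float64(197.13675213675214), np.float64(468.0))
(np.float64(221.9471766848816), np.float64(195.9744990892532), np.float64(549.0)) (np.float64(210.69565217391303), np.float64(195.45652173913044), np.float64(276.0))
piv [0.6292 0.0129 0.092 ]
G [0.5121 0.0633 0.054 ] 0.12745779716295635 2.735418538074364
P [0.5163 0.0359 0.057 ] 0.11521459905344789 2.9410198392440186
R [0.5189 0.0808 0.054 ] 0.12951306436626062 2.5901247162743495
H [0.5051 0.1106 0.1   ] 0.15798146227924628 2.4748444341494094
ball [ 0.5736 -0.0026  0.1   ] 0.05773392346699394 -2.869450553952784
disc [ 0.5483 -0.1007  0.042 ] 0.1395387570307916
[[191 171 148 125 101  96 114 142 171 191 204 210 211 206]
 [159 135 108  94 103 129 157 180 197 207 209 209 206 199]
 [117  96  92 114 142 170 188 200 205 206 204 200 194 186]
 [ 89 103 133 162 180 190 194 195 194 191 188 183 180 179]
 [127 156 181 195 196 181 161 152 149 157 168 176 182 189]
 [176 194 203 204 187 148 103  85 100 139 171 187 197 204]
 [201 206 206 198 173 119  61  44  87 149 187 202 209 211]
 [204 201 196 184 158 105  
[... 2331 characters left out ...]
68]
 [  83   78   75   75   80   81   80   77   75   67   42   16    5    3    5   11   12   10    7    4    1    2   24   80]
 [  72   68   60   49   43   44   42   34   19    8    4    2   -1   -1   -2   -1   -1   -1   -1   -2   -1    3   33   95]
 [  61   56   46   28   15   15   17   14    7    1   -1    0   -2   -2   -2   -1   -2   -2   -2   -3   -3    0   28   85]
 [  28   20   11    2   -1   -1    2    3    1    0   -2   -1   -2   -3   -3   -3   -2   -2   -3   -4   -6   -6   22   85]]
piv [264.6055 180.9307]
Htop [221.3825 182.4688]
Hbot [221.7937 192.6776]
G [232.6064 197.1606]
ball [257.7164 185.2143]
(np.float64(230.09034267912773), np.float64(194.3239875389408), np.float64(321.0))
```

```bash
cat >> h.py <<'E'
from scipy.spatial.transform import Rotation as Ro
np.set_printoptions(linewidth=220,precision=4,suppress=True)
def rel(target,yaw=None):
    """target world -> units in tool axes; yaw = wanted bearing of tool y (mod pi)"""
    o=ctrl.get_obs();R=Ro.from_rotvec(o["tool_rot"]).as_matrix()
    d=R.T@(np.array(target)-o["tool_pos"])/.04
    yb=np.arctan2(R[1,1],R[0,1])
    print('t',o['t'],'pos',o['tool_pos'],'y bearing',yb,'xaxis',R[:,0],'open',o['opening'],'F',o['contact_force'])
    print('shift units',d)
    if yaw is not None:
        e=(yaw-yb+np.pi/2)%np.pi-np.pi/2
        print('turn units (about tool x, down => -)',-np.degrees(e)/5)
E
python3 - <<'E'
from h import *
rel([.5055,.112,.16],2.6+np.pi/2)
o=unproj('top',226.3,192,.05);print(o)
E
```

```text
t 0.1 pos [0.2361 0.5781 0.2302] y bearing 1.1829868893529867 xaxis [-0.0009 -0.0016 -1.    ] open 0.08545232567571799 F [ 0.2365 -0.2191  0.0623]
shift units [ 1.7674 -8.2361 10.6423]
turn units (about tool x, down => -) 1.7622258490443614
[0.5329 0.0193 0.05  ]
```

Request:
{"op": "drive_tool", "data": {"commands": "0 0 -0.6 0.78 0.25; 0 0 -1.2 1.56 0.5; 0 0 -1.8 2.34 0.75; 0 0 -2.4 3.12 1; 0 0.1 -3 3.9 1.25; 0 0.2 -3.6 4.68 1.5; 0 0.3 -4.2 5.46 1.75; 0 0.4 -4.8 6.24 1.75", "newtons": 40}}

```text
t: 0.77
tool_pos: [0.395, 0.3046, 0.2147]
tool_rot: [0.424, 1.529, -0.424]
contact_force: [0.2, -0.1, 0.8]
opening: 0.0426
```

Run:
```python
from h import *
rel([.5055,.112,.13],2.6+np.pi/2)
```

```text
t 0.7667 pos [0.395  0.3046 0.2147] y bearing 1.0299071914401898 xaxis [-0.0003 -0.0002 -1.    ] open 0.04261527725766936 F [ 0.2386 -0.144   0.7826]
shift units [ 2.1185 -2.7052  4.8469]
turn units (about tool x, down => -) 0.008061725136190013
```

Request:
{"op": "drive_tool", "data": {"commands": "0 0 0 0 0; 0 0 0 0 0"}}

```text
t: 0.93
tool_pos: [0.3953, 0.3048, 0.2145]
tool_rot: [0.426, 1.529, -0.427]
contact_force: [-0.1, 0.1, 0.8]
opening: 0.0427
```

Run:
```python
from h import *
rel([.5055,.112,.13],2.6+np.pi/2)
```

```text
t 0.9333 pos [0.3953 0.3048 0.2145] y bearing 1.0262018230753935 xaxis [-0.0012 -0.0004 -1.    ] open 0.04270037962783672 F [-0.0649  0.1399  0.7823]
shift units [ 2.1118 -2.6925  4.8557]
turn units (about tool x, down => -) -0.03439866863263626
```

Request:
{"op": "drive_tool", "data": {"commands": "0 0 -0.4 0.8 0; 0 0.1 -0.85 1.6 0; 0 0.3 -1.3 2.4 0; 0 0.6 -1.75 3.2 0; 0 1 -2.2 4 0; 0 1.6 -2.69 4.85 0; 0 2.1 -2.69 4.85 0; 0 2.1 -2.69 4.85 0"}}

```text
t: 1.6
tool_pos: [0.5031, 0.1137, 0.1262]
tool_rot: [0.423, 1.537, -0.428]
contact_force: [-1.8, -0.3, -1.4]
opening: 0.0425
```

Run:
```python
from h import *
rel([.5055,.112,.07],2.6+np.pi/2)
for n,c,f in(("top",(180,150,280,230),7.5),("scene",(195,150,300,240),6.5)):
    im,d=ctrl.get_image(n);cv2.imwrite(f"pics/{n}2.png",im);x0,y0,x1,y1=c
    cv2.imwrite(f"pics/{n}z2.png",cv2.resize(im[y0:y1,x0:x1],None,fx=f,fy=f,interpolation=cv2.INTER_CUBIC))
```

```text
t 1.6 pos [0.5031 0.1137 0.1262] y bearing 1.0286117818660274 xaxis [-0.0091 -0.0004 -1.    ] open 0.04247009910471916 F [-1.8161 -0.3438 -1.4088]
shift units [1.4047 0.002  0.084 ]
turn units (about tool x, down => -) -0.0067825751318739535
```

View pics/scenez2.png

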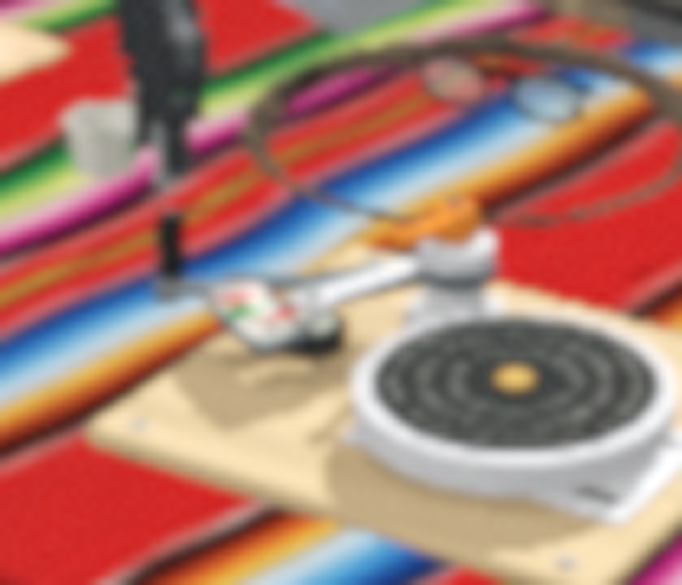

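View pics/topz2.png

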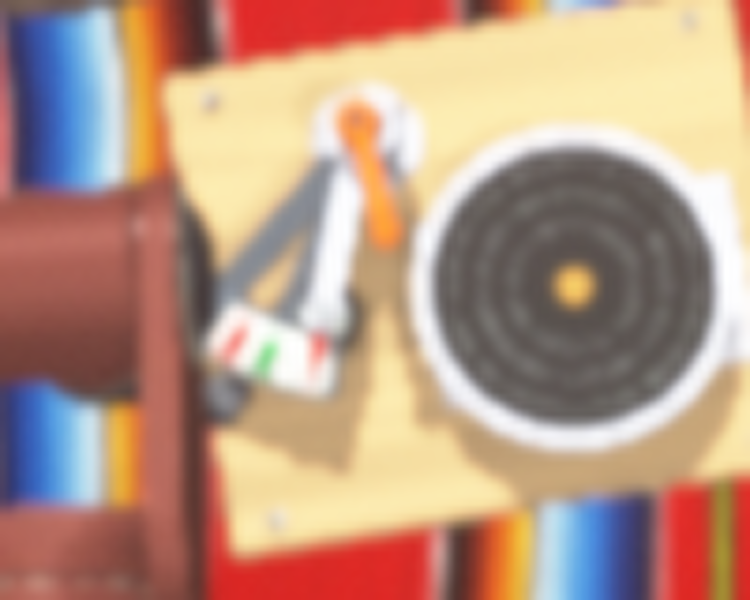

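The gripper sits directly above the peg, with the peg at zoom (170,240) in the scene view, and the scale is still visible in both views. I'll go down and grip it.

Request:
{"op": "drive_tool", "data": {"commands": "0 0.7 0 0.06 0; 0 1.4 0 0.06 0; 0 1.4 0 0.06 0; 0.9 1.4 0 0.06 0; 0.9 1.4 0 0.06 0; 0.9 1.4 0 0.06 0; 0.9 1.4 0 0.06 0", "newtons": 40}}

```text
t: 2.28
tool_pos: [0.5092, 0.1156, 0.0778]
tool_rot: [0.427, 1.526, -0.419]
contact_force: [1.5, 7.8, -3.0]
opening: 0.0166
```

```bash
cat >> h.py <<'E'
def look(k):
    for n,c,f in(("top",(180,150,280,230),7.5),("scene",(195,150,300,240),6.5)):
        im,d=ctrl.get_image(n);cv2.imwrite(f"pics/{n}{k}.png",im);x0,y0,x1,y1=c
        cv2.imwrite(f"pics/{n}z{k}.png",cv2.resize(im[y0:y1,x0:x1],None,fx=f,fy=f,interpolation=cv2.INTER_CUBIC))
E
python3 - <<'E'
from h import *
o=ctrl.get_obs();p=o['tool_pos'];piv=np.array([.630,.0132])
d=p[:2]-piv;print(p,np.hypot(*d),np.arctan2(d[1],d[0]),o['contact_force'])
look(3)
E
```

```text
[0.5092 0.1156 0.0778] 0.15837377319328602 2.4386104151126156 [ 1.4697  7.839  -2.9775]
```

View pics/scenez3.png

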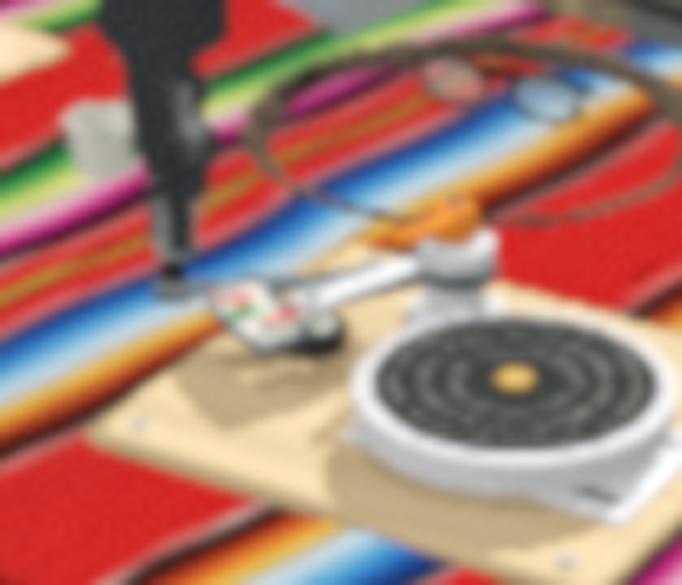

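View pics/topz3.png

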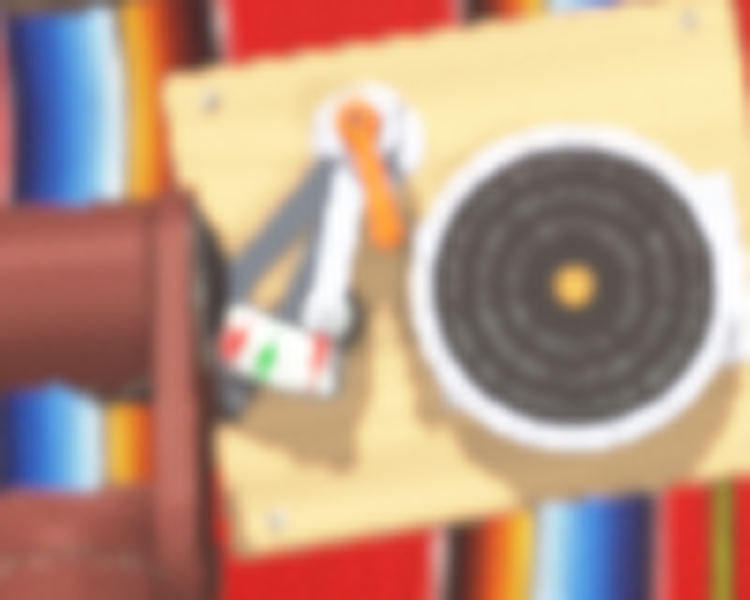

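```bash
cat >> h.py <<'E'
piv=np.array([.630,.0132])
def arc(dths,turn=True):
    o=ctrl.get_obs();R=Ro.from_rotvec(o["tool_rot"]).as_matrix();p=o['tool_pos'][:2]-piv
    r=np.hypot(*p);th=np.arctan2(p[1],p[0]);print('r,th',r,th,'F',o['contact_force'],'Ftan',o['contact_force'][:2]@np.array([-np.sin(th),np.cos(th)]),'t',o['t'],o['tool_pos'])
    for d in dths:
        v=r*np.array([np.cos(th+d)-np.cos(th),np.sin(th+d)-np.sin(th),0])
        print(d,(R.T@v)/.04,'turn',-np.degrees(d)/5)
E
python3 - <<'E'
from h import *
arc([.03,.06,.09,.12,.15,.18,.2])
E
```

```text
r,th 0.1583818648581477 2.438683868454812 F [ 1.114   7.1938 -3.5934] Ftan -6.208751922785157 t 2.3833 [0.5092 0.1156 0.0778]
0.03 [-0.0007 -0.1175 -0.0175] turn -0.3437746770784939
0.06 [-0.0014 -0.2354 -0.0316] turn -0.6875493541569878
0.09 [-0.0021 -0.3537 -0.042 ] turn -1.0313240312354819
0.12 [-0.0028 -0.4723 -0.0489] turn -1.3750987083139756
0.15 [-0.0035 -0.5911 -0.0523] turn -1.7188733853924696
0.18 [-0.0042 -0.7098 -0.0521] turn -2.0626480624709638
0.2 [-0.0047 -0.789  -0.05  ] turn -2.2918311805232934
```

Request:
{"op": "drive_tool", "data": {"commands": "0.9 0 -0.12 -0.02 -0.3; 0.9 0 -0.24 -0.03 -0.7; 0.9 0 -0.35 -0.04 -1; 0.9 0 -0.47 -0.05 -1.4; 0.9 0 -0.59 -0.05 -1.7; 0.9 0 -0.59 -0.05 -1.7; 0.9 0 -0.59 -0.05 -1.7"}}

```text
t: 2.97
tool_pos: [0.4956, 0.0963, 0.0778]
tool_rot: [0.311, 1.544, -0.303]
contact_force: [2.6, 8.0, -4.8]
opening: 0.0168
```

Run:
```python
from h import *
arc([.03,.06,.09,.12,.15,.18,.2]);look(4)
```

```text
r,th 0.15801197566315986 2.5876293452332786 F [ 2.6447  8.0418 -4.7626] Ftan -8.2303544230122 t 2.9667 [0.4956 0.0963 0.0778]
0.03 [-0.0008 -0.1172 -0.0174] turn -0.3437746770784939
0.06 [-0.0016 -0.2349 -0.0313] turn -0.6875493541569878
0.09 [-0.0024 -0.353  -0.0416] turn -1.0313240312354819
0.12 [-0.0032 -0.4713 -0.0484] turn -1.3750987083139756
0.15 [-0.0039 -0.5897 -0.0516] turn -1.7188733853924696
0.18 [-0.0047 -0.7082 -0.0513] turn -2.0626480624709638
0.2 [-0.0052 -0.7872 -0.0492] turn -2.2918311805232934
```

View pics/topz4.png

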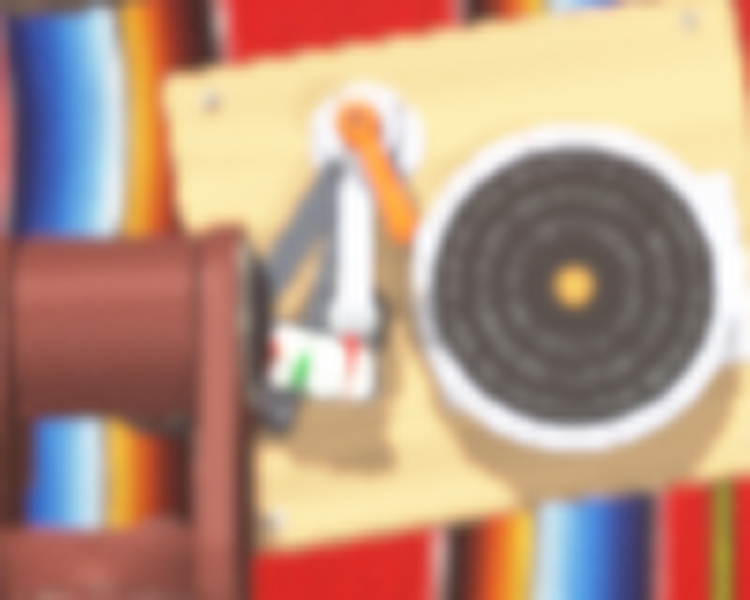

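View pics/scenez4.png

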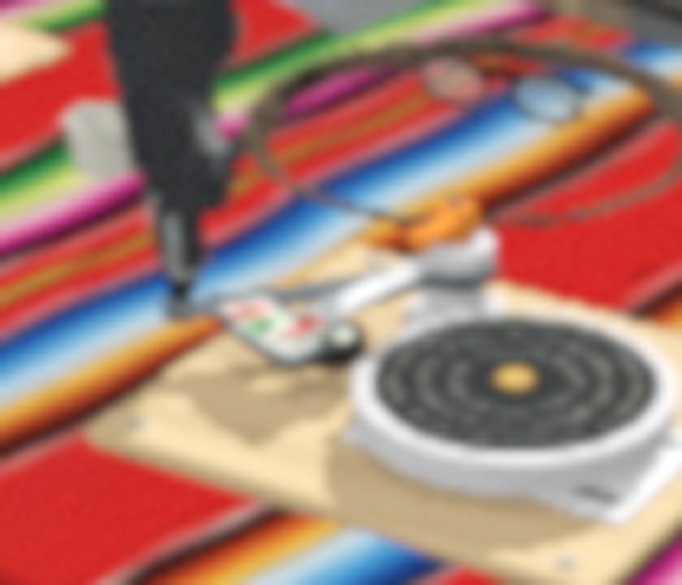

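Request:
{"op": "drive_tool", "data": {"commands": "0.9 0 -0.12 -0.02 -0.3; 0.9 0 -0.24 -0.03 -0.7; 0.9 0 -0.35 -0.04 -1; 0.9 0 -0.47 -0.05 -1.4; 0.9 0 -0.47 -0.05 -1.4; 0.9 0 -0.47 -0.05 -1.4"}}

```text
t: 3.57
tool_pos: [0.4869, 0.0795, 0.0778]
tool_rot: [0.215, 1.555, -0.208]
contact_force: [3.2, 7.2, -5.0]
opening: 0.0164
```

Run:
```python
from h import *
arc([.03,.06,.09,.12,.15,.18,.2]);look(5)
```

```text
r,th 0.15773489432593765 2.707950043357359 F [ 3.1736  7.238  -4.9734] Ftan -7.9015680491125515 t 3.5667 [0.4869 0.0795 0.0778]
0.03 [-0.0007 -0.117  -0.0176] turn -0.3437746770784939
0.06 [-0.0015 -0.2344 -0.0316] turn -0.6875493541569878
0.09 [-0.0022 -0.3523 -0.0421] turn -1.0313240312354819
0.12 [-0.0029 -0.4704 -0.0491] turn -1.3750987083139756
0.15 [-0.0036 -0.5886 -0.0526] turn -1.7188733853924696
0.18 [-0.0043 -0.7069 -0.0524] turn -2.0626480624709638
0.2 [-0.0047 -0.7857 -0.0504] turn -2.2918311805232934
```

View pics/topz5.png

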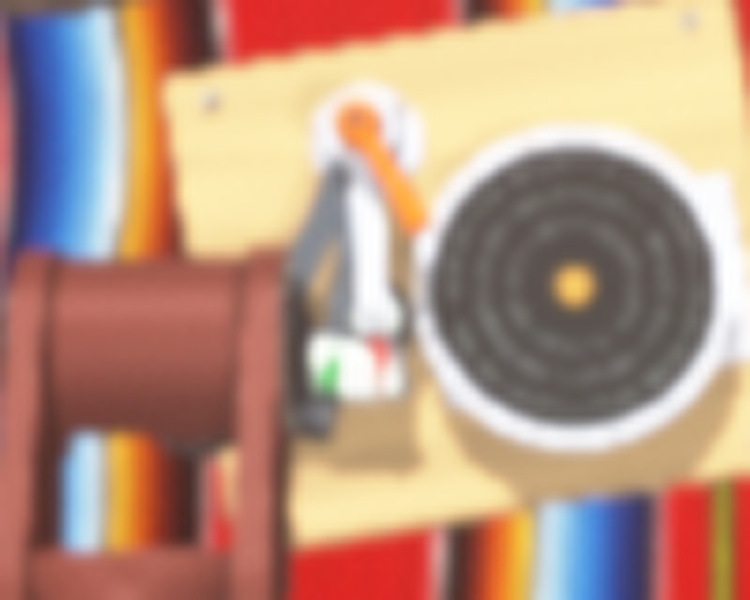

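View pics/scenez5.png

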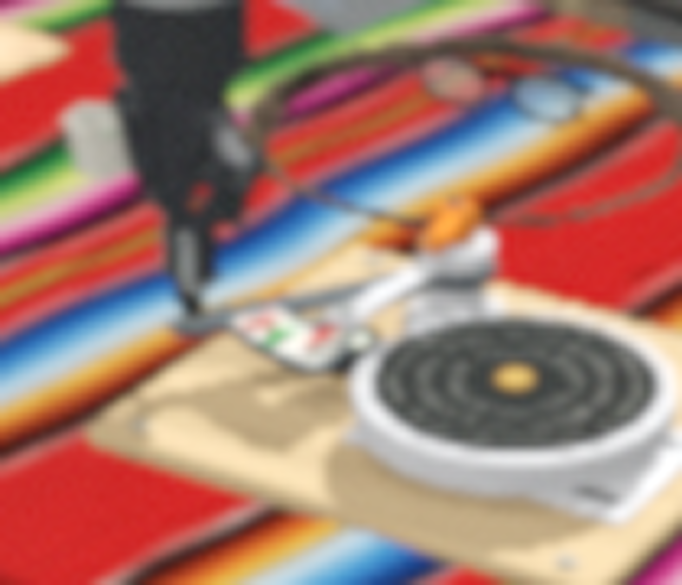

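Request:
{"op": "drive_tool", "data": {"commands": "0.9 0 -0.12 -0.02 -0.3; 0.9 0 -0.24 -0.03 -0.7; 0.9 0 -0.35 -0.04 -1; 0.9 0 -0.47 -0.05 -1.4; 0.9 0 -0.47 -0.05 -1.4; 0.9 0 -0.47 -0.05 -1.4"}}

```text
t: 4.17
tool_pos: [0.4803, 0.0623, 0.0778]
tool_rot: [0.121, 1.561, -0.111]
contact_force: [5.4, 8.3, -6.8]
opening: 0.0164
```

Run:
```python
from h import *
arc([.03,.06,.09,.12,.15,.18,.2]);look(6)
```

```text
r,th 0.15750048342935785 2.824614948929742 F [ 5.3884  8.2846 -6.8128] Ftan -9.551442259569335 t 4.1667 [0.4803 0.0623 0.0778]
0.03 [-0.0009 -0.1167 -0.0181] turn -0.3437746770784939
0.06 [-0.0017 -0.2339 -0.0327] turn -0.6875493541569878
0.09 [-0.0025 -0.3515 -0.0438] turn -1.0313240312354819
0.12 [-0.0033 -0.4694 -0.0514] turn -1.3750987083139756
0.15 [-0.0041 -0.5875 -0.0554] turn -1.7188733853924696
0.18 [-0.0049 -0.7056 -0.0559] turn -2.0626480624709638
0.2 [-0.0053 -0.7843 -0.0543] turn -2.2918311805232934
```

View pics/topz6.png

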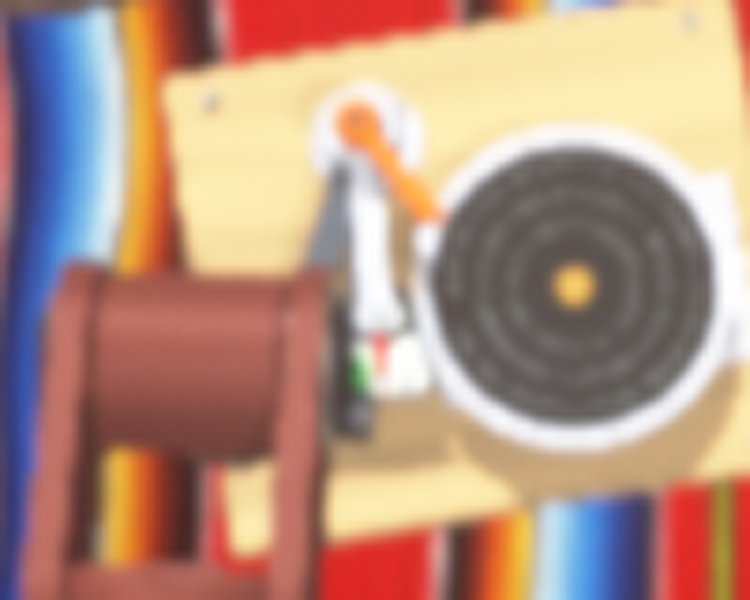

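View pics/scenez6.png

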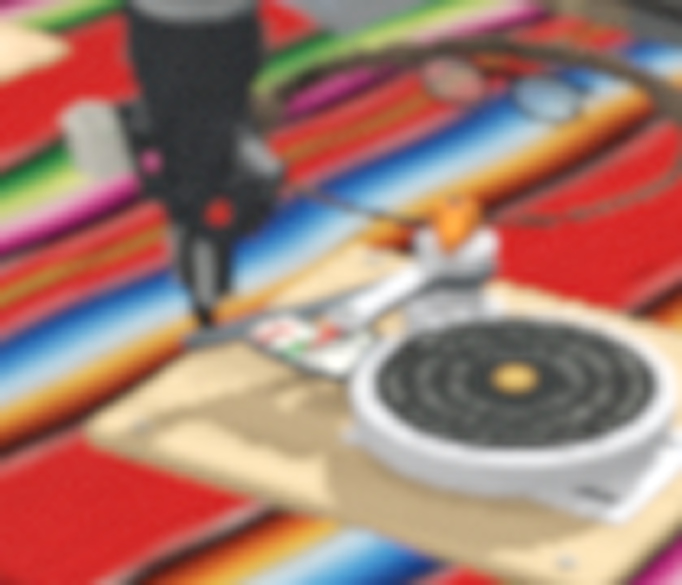

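Run:
```python
from h import *
for k,th,b in(('3',2.4387,(220,192,226,200)),('4',2.5876,(223,192,230,201)),('5',2.708,(227,192,234,201)),('6',2.8246,(227,192,234,201))):
    im=cv2.imread(f'pics/top{k}.png');B,g,r=chans(im)
    w=np.clip(r-g-20,0,None)
    p=cent(w,b);P=unproj('top',*p[:2],.057)[:2]-piv;a=np.arctan2(P[1],P[0])%(2*np.pi)
    print(k,p,np.hypot(*P),a,'minus lever',a-th)
    if k=='6':print(w[b[1]-2:b[3]+2,b[0]-3:b[2]+3].astype(int))
```

```text
3 (np.float64(222.2483660130719), np.float64(196.29084967320262), np.float64(612.0)) 0.11691820840266805 2.9569259228713114 minus lever 0.5182259228713115
4 (np.float64(226.4266917293233), np.float64(195.98872180451127), np.float64(532.0)) 0.113914370066847 3.098163548957187 minus lever 0.5105635489571867
5 (np.float64(230.20350877192982), np.float64(196.35263157894738), np.float64(570.0)) 0.11575571430936203 3.228067360235397 minus lever 0.5200673602353967
6 (np.float64(230.31809145129225), np.float64(196.0337972166998), np.float64(503.0)) 0.11453569861050678 3.2329267731090985 minus lever 0.40832677310909826
[[ 0  0  0  0  0  0  0  0  0  0  0  0  0]
 [ 0  0  0  0  0  0  0  0  0  0  0  0  0]
 [ 0  0  0  0  0  0  0  0  0  0  0  0  0]
 [ 0  0  0  0  0  0  0  0  0  0  0  0  0]
 [ 0  0  0  0  0  5 30 21  0  0  0  0  0]
 [ 0  0  0  0  0 26 72 56  3  0  0  0  0]
 [ 0  0  0  0  0  8 67 50  0  0  0  0  0]
 [ 0  0  0  0  0  0 46 29  0  0  0  0  0]
 [ 0  0  0  0  0  0 35 24  0  0  0  0  0]
 [ 0  0  0  0  0  0 18 13  0  0  0  0  0]
 [ 0  0  0  0  0  0  0  0  0  0  0  0  0]
 [ 0  0  0  0  0  0  0  0  0  0  0  0  0]
 [ 0  0  0  0  0  0  0  0  0  0  0  0  0]]
```

Request:
{"op": "drive_tool", "data": {"commands": "0.9 0 -0.07 -0.01 -0.2; 0.9 0 -0.15 -0.02 -0.4; 0.9 0 -0.22 -0.03 -0.7; 0.9 0 -0.29 -0.04 -0.9; 0.9 0 -0.35 -0.04 -1; 0.9 0 -0.35 -0.04 -1; 0.9 0 -0.35 -0.04 -1"}}

```text
t: 4.85
tool_pos: [0.4769, 0.0494, 0.0778]
tool_rot: [0.053, 1.563, -0.042]
contact_force: [6.6, 11.9, -6.3]
opening: 0.0162
```

Run:
```python
from h import *
arc([.01,.02,.03]);look(7)
im=cv2.imread('pics/top7.png');B,g,r=chans(im);b=(227,192,234,201)
w=np.clip(r-g-20,0,None);p=cent(w,b);P=unproj('top',*p[:2],.057)[:2]-piv;print(p,np.arctan2(P[1],P[0])%(2*np.pi))
```

```text
r,th 0.1573471972982008 2.909703667956063 F [ 6.6338 11.8555 -6.2952] Ftan -13.062688640461431 t 4.85 [0.4769 0.0494 0.0778]
0.01 [-0.0003 -0.0388 -0.0065] turn -0.11459155902616465
0.02 [-0.0007 -0.0777 -0.0126] turn -0.2291831180523293
0.03 [-0.001  -0.1166 -0.0183] turn -0.3437746770784939
(np.float64(227.03864734299518), np.float64(195.31400966183574), np.float64(207.0)) 3.1187745733135097
```

View pics/topz7.png

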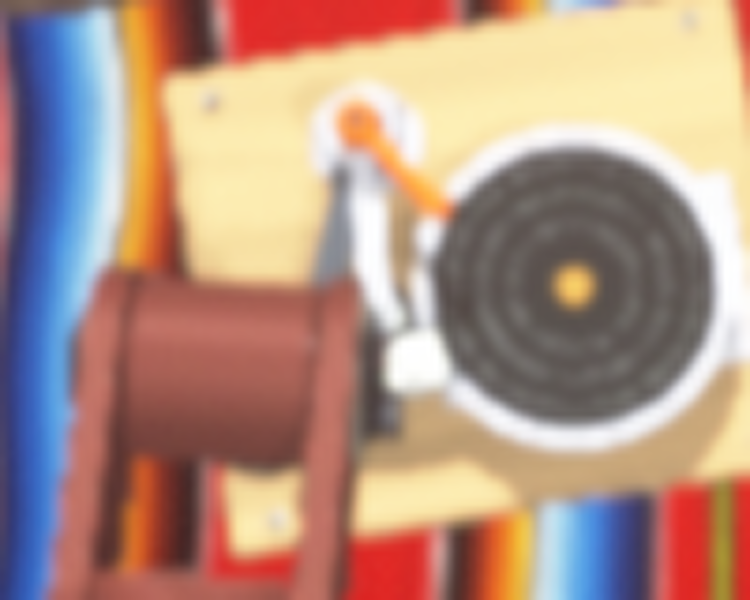

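View pics/scenez7.png

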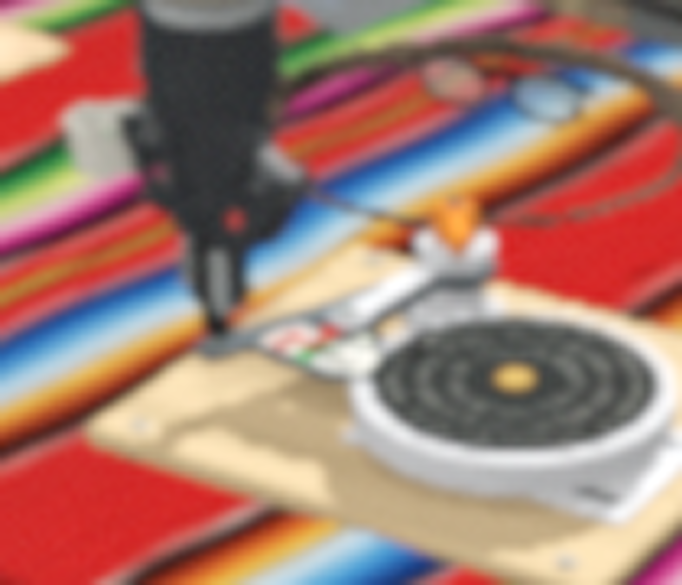

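By the handle's bearing the pointer should be about 1 mm short of mid-green. In the top view the arm now hides the scale, so I'll release, lift and look.

Request:
{"op": "drive_tool", "data": {"commands": "0 0 0 0 0; 0 0 0 0 0; 0 0 0 0 0; 0 -0.8 0 0 0; 0 -1.6 0 0 0; 0 -1.7 -0.5 -0.8 0; 0 -1.7 0 -1.8 0; 0 -1.7 0 -2.8 0"}}

```text
t: 5.62
tool_pos: [0.3641, 0.0528, 0.1457]
tool_rot: [0.049, 1.567, -0.048]
contact_force: [0.0, 0.7, 1.1]
opening: 0.0431
```

Run:
```python
from h import *
arc([0]);look(8)
```

```text
r,th 0.26880553521944145 2.9936659898793327 F [0.0369 0.6748 1.0556] Ftan -0.6729073412952533 t 5.6167 [0.3641 0.0528 0.1457]
0 [0. 0. 0.] turn -0.0
```

View pics/topz8.png

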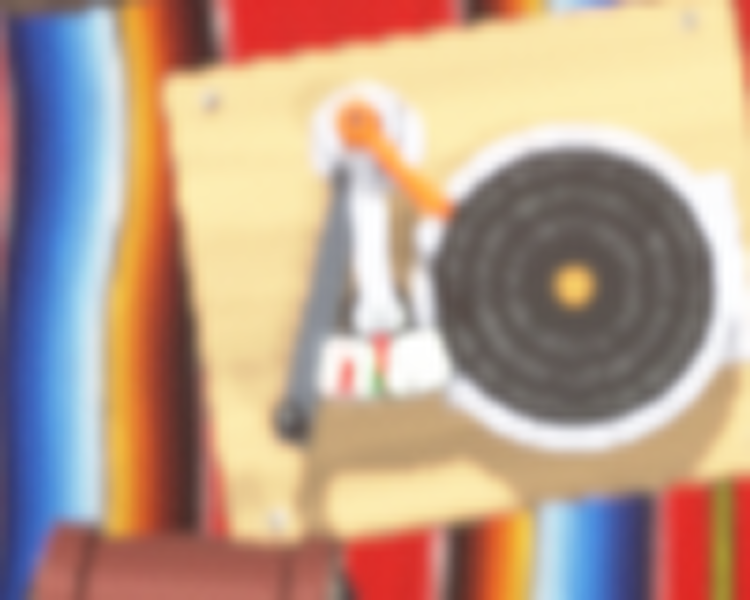

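View pics/scenez8.png

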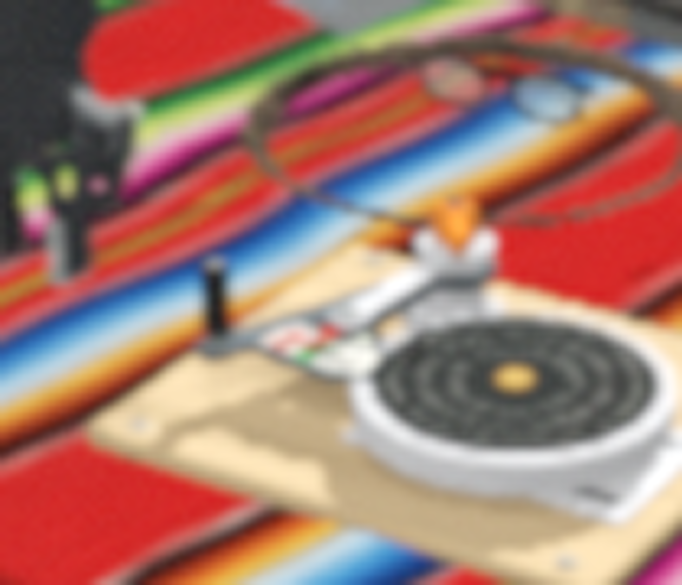

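```bash
cat > m.py <<'E'
from h import *
def meas(k,dx=0):
    im=cv2.imread(f'pics/top{k}.png');B,g,r=chans(im)
    print((r-g)[192:205,222:236].astype(int))
    def be(w,b,z):
        p=cent(w,b);P=unproj('top',*p[:2],z)[:2]-piv;return p[:2],np.hypot(*P),np.arctan2(P[1],P[0])%(2*np.pi)
    R=be(np.clip(r-g-30,0,None),(223+dx,196,229+dx,204),.054);P=be(np.clip(r-g-20,0,None),(229+dx,192,234+dx,199),.057);G=be(np.clip(g-r-5,0,None),(228+dx,195,235+dx,205),.054)
    print('R',R,'P',P,'G',G,'P-R mm',(P[2]-R[2])*130,'P-G mm',(P[2]-G[2])*130)
E
python3 -c "
from m import *
meas('8')
im=cv2.imread('pics/top0.png');B,g,r=chans(im)
w=np.clip(r-g-30,0,None);p=cent(w,(208,192,214,199));P=unproj('top',*p[:2],.054)[:2]-piv;print(p,np.hypot(*P),np.arctan2(P[1],P[0]))
P=unproj('top',215.09,197.14,.054)[:2]-piv;print(np.arctan2(P[1],P[0]))
"
```

```text
[[ -3  -3   0   7   6   1  -1  -2  -2  -1  -2  -2   1   1]
 [ -4  -3   1   8   7   1   0   2   6   5   0  -1   0   0]
 [ -5  -5   1   5   5   1   4  24  49  42  14   1   0   0]
 [ -5  -2   2   6   6   2   6  42  91  79  23   1  -1   0]
 [ -4   1   6  10  10   3   3  23  89  75  15   1   0   0]
 [ -4   2   5  17  25   8   1   9  71  62  11   1   0   0]
 [ -4   1   7  38  71  21   0   1  57  55   9   0   0   0]
 [ -2   3   9  57  96  27   0  -8  32  37   5   1   0   0]
 [  0   6  15  67  95  26   0 -17 -11  12   2   0   0   0]
 [  2  10  23  68  80  25   1 -21 -23   3   1  -1   1   1]
 [  5  17  29  51  54  25   3 -11  -8   7   5   5   9  11]
 [ 11  21  29  34  33  25  15  14  17  21  20  20  23  25]
 [ 18  28  32  32  31  29  29  29  30  30  30  30  32  32]]
R ((np.float64(225.6484375), np.float64(200.02083333333334)), np.float64(0.1297718602643973), np.float64(3.0784418321706397)) P ((np.float64(230.3784860557769), np.float64(195.9442231075697)), np.float64(0.11420429896891755), np.float64(3.2352829086549586)) G ((np.float64(229.421875), np.float64(200.765625)), np.float64(0.1327119217502015), np.float64(3.192529383570802)) P-R mm 20.389339942961456 P-G mm 5.557958260940334
(np.float64(210.5635103926097), np.float64(195.65357967667435), np.float64(433.0)) 0.13095113122417346 2.5948122411911787
2.7397564744057763
```

Run:
```python
from m import *
for k in('0','8'):
    im=cv2.imread(f'pics/scene{k}.png');B,g,r=chans(im)
    # crop rectangle of scale
    P=np.array
    if k=='0': y0,y1,x0,x1=190,205,224,245
    else: y0,y1,x0,x1=196,209,232,254
    print(k,x0,y0);print((r-g)[y0:y1,x0:x1].astype(int))
for th,name in((3.215,'G'),(3.235,'P')):
    for rr in(.12,.13,.14): print(name,rr,proj('scene',[piv[0]+rr*np.cos(th),piv[1]+rr*np.sin(th),.055]),proj('top',[piv[0]+rr*np.cos(th),piv[1]+rr*np.sin(th),.055]))
im=cv2.imread('pics/top0.png');B,g,r=chans(im)
im=cv2.imread('pics/top3.png');B,g,r=chans(im)
p=cent(np.clip(g-r-10,0,None),(212,193,219,202));P=unproj('top',*p[:2],.054)[:2]-piv;print('img3 G',p,np.arctan2(P[1],P[0]))
im=cv2.imread('pics/top4.png');B,g,r=chans(im)
p=cent(np.clip(g-r-10,0,None),(216,193,224,204));P=unproj('top',*p[:2],.054)[:2]-piv;print('img4 G',p,np.arctan2(P[1],P[0]))
im=cv2.imread('pics/top5.png');B,g,r=chans(im)
p=cent(np.clip(g-r-10,0,None),(220,193,228,204));P=unproj('top',*p[:2],.054)[:2]-piv;print('img5 G',p,np.arctan2(P[1],P[0]))
```

```text
0 224 190
[[-19 -32 -45 -55 -59 -61 -64 -65 -66 -62 -55 -49 -41 -33 -25 -17  -8   1  11  19  26]
 [-42 -52 -56 -61 -62 -53 -47 -47 -47 -45 -40 -36 -30 -24 -15  -8   0  11  20  23  21]
 [-29 -36 -41 -44 -41 -31 -19 -16 -15 -15 -17 -19 -18 -16 -12  -6  -2   6   9   8   3]
 [-16 -17 -19 -18 -15  -9  -1   3   8   7   1  -4  -7  -8  -8  -6  -6  -5  -6  -5  -4]
 [-11 -10  -8  -1   2  10  19  25  27  24  15   5   5  13  11   5   2  -2  -4  -4  -2]
 [-17 -13  -5   7  18  33  50  55  50  36  19   6   8  21  18  12   4   0  -2  -2  -1]
 [-15 -11  -4   7  19  35  46  44  28  12   1  -4   0  12  22  21  11   4   1   0   0]
 [ -3   5  11  15   9   5   1 -12 -27 -26 -19  -7   7  28  53  56  32  12   3  -1   0]
 [ 20  28  38  38  19 -11 -32 -35 -29 -20  -7   8  27  51  65  56  31  10   1  -3  -2]
 [ 41  51  61  68  56  14 -14 -12  -4   2   9  17  31  34  30  23  14   4  -3  -4  -5]
 [ 60  70  80  87  74  41   9   0   0   3   5   8  11  10   5   2   1  -3  -5  -5  -4]
 [ 80  87  85  70  49  33  21  10   2  -1   1   1   0   0  -1  -2  -4  -5  -6  -5  -4]
 [ 87  76  53  37  29  25  24  21  13   2  -2 
[... 1315 characters left out ...]
4]
 [ 24  23  23  24  23  24  22  22  22  22  18  15  13   9   6   6   2  -1  -2  -2  -3  -4]]
G 0.12 [244.3392 202.1353] [229.932  197.5013]
G 0.13 [242.5574 203.2062] [230.1089 200.0108]
G 0.14 [240.761 204.286] [230.2862 202.5241]
P 0.12 [244.8793 202.3244] [230.5364 197.4482]
P 0.13 [243.1435 203.4128] [230.7642 199.9532]
P 0.14 [241.3933 204.5102] [230.9924 202.4621]
img3 G (np.float64(214.981512605042), np.float64(197.63697478991597), np.float64(595.0)) 2.742766008639634
img4 G (np.float64(219.67248062015503), np.float64(198.9282945736434), np.float64(516.0)) 2.8920113701332495
img5 G (np.float64(223.41039426523298), np.float64(199.66487455197134), np.float64(558.0)) 3.0091719217624684
```

Cross-checks put the pointer about 1–2 mm on the zero side of mid-green, which is inside the band. The clamp could only drag it further that way, so I'll nudge it about 2 mm on for margin.

Request:
{"op": "drive_tool", "data": {"commands": "0 0 0 1; 0 0 0 1 0"}}

```text
schema error: expected 5 numbers
```

Request:
{"op": "drive_tool", "data": {"commands": "0 0 0 0.9 0; 0 0 0 1.8 0; 0 0 0 2.78 0; 0 0 0 2.78 0; 0 0.8 0 2.78 0; 0 1.65 0 2.78 0; 0 1.65 0 2.78 0; 0 1.65 0 2.78 0"}}

```text
t: 6.38
tool_pos: [0.4733, 0.046, 0.0761]
tool_rot: [0.048, 1.575, -0.048]
contact_force: [0.5, -0.4, -0.1]
opening: 0.0429
```

Run:
```python
from h import *
arc([0.01,.02])
```

```text
r,th 0.16009758417547873 2.9351424049040964 F [ 0.545  -0.4065 -0.0863] Ftan 0.28614708811936307 t 6.3833 [0.4733 0.046  0.0761]
0.01 [ 0.     -0.0396 -0.0056] turn -0.11459155902616465
0.02 [ 0.0001 -0.0793 -0.0108] turn -0.2291831180523293
```

Request:
{"op": "drive_tool", "data": {"commands": "0.9 0 0 0 0; 0.9 0 0 0 0; 0.9 0 0 0 0; 0.9 0 0 0 0; 0.9 0 -0.03 -0.01 0; 0.9 0 -0.06 -0.01 0; 0.9 0 -0.06 -0.01 0; 0.9 0 -0.06 -0.01 0"}}

```text
t: 7.05
tool_pos: [0.4761, 0.0474, 0.0804]
tool_rot: [0.055, 1.564, -0.041]
contact_force: [0.2, 14.5, 0.5]
opening: 0.0163
```

Run:
```python
from h import *
arc([0.01,.02])
```

```text
r,th 0.15767497774384923 2.9228124814632483 F [ 0.2207 14.5304  0.5255] Ftan -14.231967525635358 t 7.05 [0.4761 0.0474 0.0804]
0.01 [-0.0004 -0.039  -0.006 ] turn -0.11459155902616465
0.02 [-0.0008 -0.078  -0.0116] turn -0.2291831180523293
```

Request:
{"op": "drive_tool", "data": {"commands": "0 0 0 0 0; 0 0 0 0 0; 0 0 0 0 0; 0 -0.8 0 0 0; 0 -1.6 0 0 0; 1 -1.7 0 -0.8 0; 1 -1.7 0 -1.8 0; 1 -1.7 0 -2.8 0"}}

```text
t: 7.72
tool_pos: [0.3623, 0.05, 0.1473]
tool_rot: [0.048, 1.568, -0.049]
contact_force: [-0.9, -0.2, 1.1]
opening: 0.0072
```

Run:
```python
from m import *
look(9); meas('9')
for n in('top','scene'): pass
im=cv2.imread('pics/top9.png');B,g,r=chans(im);print((r-B)[160:184,222:244].astype(int))
rel([0,0,0])
```

```text
[[ -3  -4  -2   4   5   0  -2  -2  -2  -2  -2  -4   1   1]
 [ -4  -5  -2   5   5   1   0   2   6   3   0  -2   0   0]
 [ -5  -5  -3   2   2   1   4  23  47  40  13   0   0  -1]
 [ -4  -4  -2   1   2   2   5  40  90  78  24   2   0  -1]
 [ -5  -1   3   5   6   4   3  22  88  76  12   0   0   0]
 [ -5   2   6  10  19   9   2  11  70  56   5   0   0   0]
 [ -4   4   8  25  60  24   3   7  58  48   3   0   0   0]
 [ -3   4   9  38  90  36   5   2  31  34   1  -1   0   0]
 [ -3   4  11  47  97  38   4  -3 -13   1  -5  -2   0   0]
 [ -3   5  14  50  85  37   4  -6 -25 -12  -8  -4  -1   0]
 [ -2   8  21  46  56  31   6  -2  -9  -1  -2   2   8  10]
 [  4  16  25  35  33  26  18  14  15  19  19  20  23  25]
 [ 12  24  30  32  30  29  27  28  29  30  30  32  31  31]]
R ((np.float64(225.8662613981763), np.float64(200.17629179331308)), np.float64(0.1303406887533495), np.float64(3.0853669141737328)) P ((np.float64(230.37708333333333), np.float64(195.92916666666667)), np.float64(0.11414415740787939), np.float64(3.235281904144388)) G ((np.float64(230.27906976744185), np.float64(200.90697674418604))
[... 1792 characters left out ...]
  24  66  75  73  83  95  98 107 118  76  28  13  10]
 [ 76  41   2  -9 -11  -7  -2  -1   0  21  61  71  64  56  42  26  35  50  39  18  11  11]
 [ 72  30  -3 -11 -10  -7  -2  -1   0  19  59  68  56  32   8   3   5  13  16  11  11  12]
 [ 62  20  -7  -9 -11  -8  -3  -1  -1  19  58  66  53  22   0  -3  -2   5  10   9  11  12]
 [ 51  10  -8 -11  -9  -8  -3  -2  -1  18  54  65  52  24   0  -4  -3   5  10  10  10  11]
 [ 40   2  -9 -10  -6  -6  -2  -1  -1  17  52  64  54  27   3  -4   1   8  10  11  12  12]]
t 7.8167 pos [0.3579 0.0507 0.1447] y bearing 1.510349205985473 xaxis [ 0.0022 -0.0006 -1.    ] open -0.00015011616434458262 F [ 1.1036  0.0959 -0.9899]
shift units [ 3.5987 -1.803  -8.8633]
```

View pics/topz9.png

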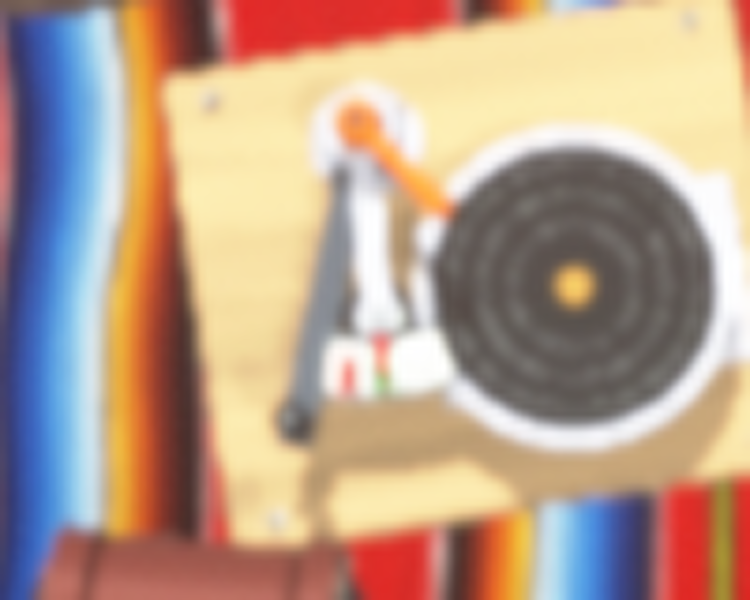

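View pics/scenez9.png

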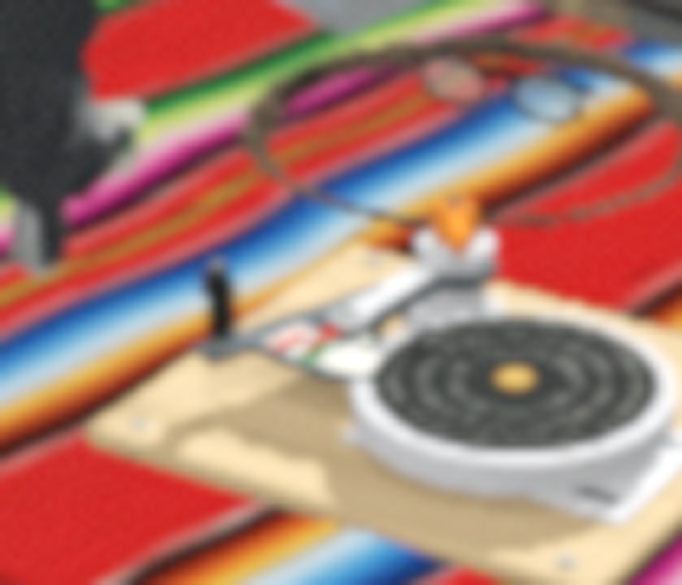

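With the nudge, green shows on both sides of the pointer at zoom (382,380), so it is close to mid-green. Next is the orange clamp.

Run:
```python
from h import *
h=unproj('top',227.2,166.2,.092)[:2]
for u,v,z in((234.6,173,.095),(236,175,.098),(238,176.5,.1)):
    b=unproj('top',u,v,z)[:2];d=b-piv;print(b,np.hypot(*d),np.arctan2(d[1],d[0])%6.283)
print(ctrl.get_obs()['q'])
rel([.612,-.051,.16],2.36)
```

```text
[ 0.6017 -0.0162] 0.040753953225978606 3.946265181543588
[ 0.5934 -0.0218] 0.05064111534263488 3.903989291771759
[ 0.5872 -0.0296] 0.0605804450053232 3.926668100721592
[-0.0658 -0.6027  2.2885 -0.0004  1.4535 -1.5761]
t 7.8167 pos [0.3579 0.0507 0.1447] y bearing 1.510349205985473 xaxis [ 0.0022 -0.0006 -1.    ] open -0.00015011616434458262 F [ 1.1036  0.0959 -0.9899]
shift units [-0.3662 -2.1532  6.4948]
turn units (about tool x, down => -) -9.736280911394328
```

Request:
{"op": "drive_tool", "data": {"commands": "1 -0.4 -0.25 0.8 -1.2; 1 -0.4 -0.5 1.6 -2.4; 1 -0.4 -0.8 2.4 -3.6; 1 -0.4 -1.05 3.2 -4.8; 1 -0.4 -1.3 4 -6; 1 -0.4 -1.6 4.8 -7.2; 1 -0.4 -1.9 5.6 -8.4; 1 -0.4 -2.15 6.5 -9.7"}}

```text
t: 8.48
tool_pos: [0.6185, -0.0527, 0.1616]
tool_rot: [-0.618, 1.481, 0.617]
contact_force: [0.5, -1.0, 0.4]
opening: 0.0
```

Request:
{"op": "drive_tool", "data": {"commands": "1 0 0 0 0; 1 0 0 0 0"}}

```text
t: 8.65
tool_pos: [0.618, -0.0523, 0.1605]
tool_rot: [-0.612, 1.484, 0.613]
contact_force: [-0.0, -0.3, 0.1]
opening: 0.0002
```

Run:
```python
from h import *
rel([.612,-.051,.084],2.36)
look(10)
```

```text
t 8.65 pos [ 0.618  -0.0523  0.1605] y bearing 2.3545617099550524 xaxis [-0.0013 -0.     -1.    ] open 0.0001697266454845164 F [-0.0312 -0.3029  0.1371]
shift units [ 1.9136  0.1274 -0.0808]
turn units (about tool x, down => -) -0.06231821346869989
```

View pics/topz10.png

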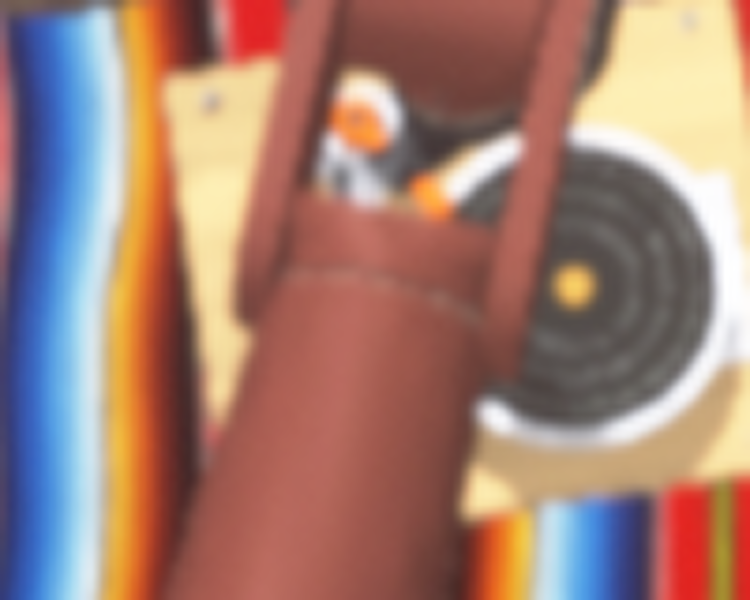

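View pics/scenez10.png

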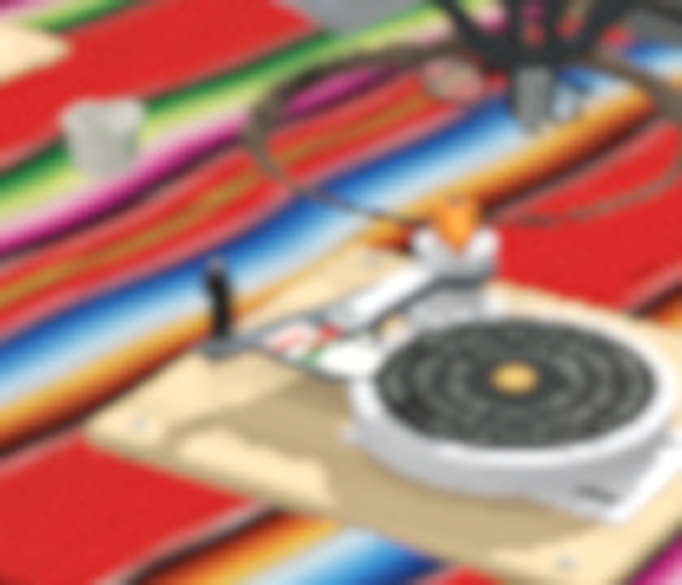

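Request:
{"op": "drive_tool", "data": {"commands": "1 0.9 0 0 0; 1 1.9 0 0 0; 1 1.9 0 0 0; 1 1.9 0 0 0"}}

```text
t: 9.08
tool_pos: [0.6137, -0.0503, 0.0835]
tool_rot: [-0.612, 1.487, 0.617]
contact_force: [0.0, 0.8, 0.4]
opening: -0.0002
```

Run:
```python
from h import *
arc([-.1,-.2,-.3,-.4,-.5,-.6])
```

```text
r,th 0.0655082539469922 -1.8216080441156746 F [0.0367 0.7699 0.426 ] Ftan -0.15549910867041183 t 9.0833 [ 0.6137 -0.0503  0.0835]
-0.1 [ 0.0009  0.1449 -0.0762] turn 1.1459155902616467
-0.2 [ 0.0018  0.2967 -0.1375] turn 2.2918311805232934
-0.3 [ 0.0026  0.4538 -0.1834] turn 3.437746770784939
-0.4 [ 0.0035  0.6148 -0.2133] turn 4.583662361046587
-0.5 [ 0.0042  0.7779 -0.227 ] turn 5.729577951308232
-0.6 [ 0.005   0.9416 -0.2244] turn 6.875493541569878
```

Request:
{"op": "drive_tool", "data": {"commands": "1 0 0.14 -0.08 1.1; 1 0 0.3 -0.14 2.3; 1 0 0.45 -0.18 3.4; 1 0 0.61 -0.21 4.6; 1 0 0.78 -0.23 5.7; 1 0 0.94 -0.22 6.9; 1 0 0.94 -0.22 6.9"}}

```text
t: 9.67
tool_pos: [0.585, -0.0315, 0.0895]
tool_rot: [-0.146, 1.561, 0.14]
contact_force: [-1.4, -3.5, 0.7]
opening: -0.0001
```

Run:
```python
from h import *
arc([-.1,-.2,-.3,-.4,-.5,-.6]);look(11);rel([0,0,0])
```

```text
r,th 0.063430841563806 -2.358602535240218 F [-1.4234 -3.4659  0.732 ] Ftan 1.4525792400032314 t 9.6667 [ 0.585  -0.0315  0.0895]
-0.1 [-0.001   0.1351 -0.0829] turn 1.1459155902616467
-0.2 [-0.0019  0.2778 -0.152 ] turn 2.2918311805232934
-0.3 [-0.0028  0.4266 -0.2064] turn 3.437746770784939
-0.4 [-0.0037  0.5802 -0.2457] turn 4.583662361046587
-0.5 [-0.0044  0.7369 -0.2695] turn 5.729577951308232
-0.6 [-0.0052  0.8952 -0.2775] turn 6.875493541569878
t 9.7667 pos [ 0.5853 -0.0315  0.0889] y bearing 1.757030436872264 xaxis [ 0.0049 -0.002  -1.    ] open -0.00021485061619936195 F [-0.2126 -2.9308  2.2596]
shift units [  2.1504   3.4894 -14.244 ]
```

View pics/topz11.png

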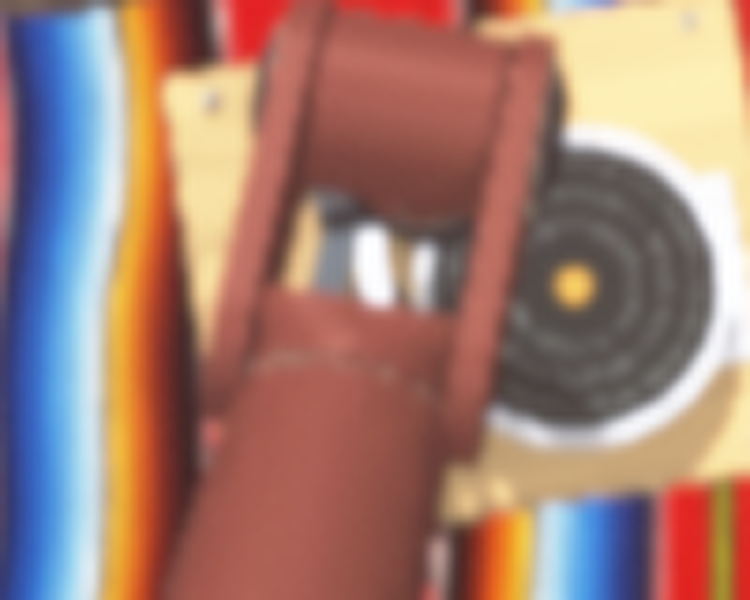

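View pics/scenez11.png

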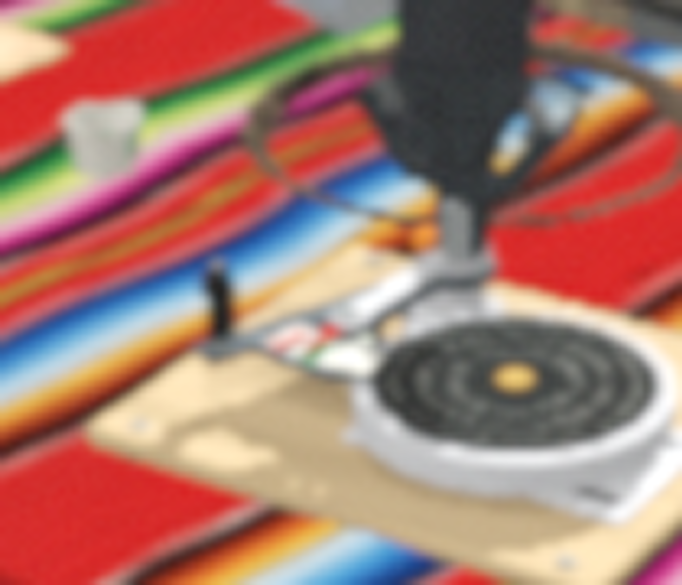

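Request:
{"op": "drive_tool", "data": {"commands": "1 0.05 0.13 -0.08 1.1; 1 0.1 0.28 -0.15 2.3; 1 0.1 0.43 -0.2 3.4; 1 0.1 0.58 -0.24 4.6; 1 0.1 0.73 -0.27 5.7; 1 0.1 0.73 -0.27 5.7"}}

```text
t: 10.27
tool_pos: [0.57, -0.0042, 0.0844]
tool_rot: [0.245, 1.551, -0.246]
contact_force: [1.1, -3.0, 2.3]
opening: 0.0
```

```bash
cat >> h.py <<'E'
def st():
    arc([-.05,-.1,-.15,-.2,-.3,-.4,-.5]);o=ctrl.get_obs();R=Ro.from_rotvec(o["tool_rot"]).as_matrix();print('F tool',R.T@o['contact_force'],'ybear',np.arctan2(R[1,1],R[0,1]),'Fh',np.hypot(*o['contact_force'][:2]))
E
python3 - <<'E'
from h import *
st()
E
```

```text
r,th 0.06248540778832632 -2.859900352743211 F [ 1.0728 -2.9992  2.3007] Ftan 3.179213821317187 t 10.2667 [ 0.57   -0.0042  0.0844]
-0.05 [-0.0002  0.0658 -0.0421] turn 0.5729577951308233
-0.1 [-0.0004  0.1335 -0.0809] turn 1.1459155902616467
-0.15 [-0.0005  0.2032 -0.1163] turn 1.7188733853924696
-0.2 [-0.0007  0.2745 -0.1481] turn 2.2918311805232934
-0.3 [-0.0009  0.4215 -0.2009] turn 3.437746770784939
-0.4 [-0.001   0.573  -0.2387] turn 4.583662361046587
-0.5 [-0.001   0.7275 -0.2612] turn 5.729577951308232
F tool [-2.2911 -2.5214  1.9577] ybear 1.2577379441259078 Fh 3.185301443089531
```

Request:
{"op": "drive_tool", "data": {"commands": "1 0 0.07 -0.04 0.2; 1 0 0.13 -0.08 0.4; 1 0 0.2 -0.12 0.6; 1 0 0.27 -0.15 0.8; 1 0 0.27 -0.15 0.8"}}

```text
t: 10.68
tool_pos: [0.5651, 0.0086, 0.0811]
tool_rot: [0.301, 1.551, -0.301]
contact_force: [0.4, -4.5, 2.2]
opening: 0.0002
```

Run:
```python
from h import *
st()
```

```text
r,th 0.0650215544247745 -3.070763460620657 F [ 0.4111 -4.4937  2.1873] Ftan 4.511542563276651 t 10.6833 [0.5651 0.0086 0.0811]
-0.05 [ 0.      0.0739 -0.0338] turn 0.5729577951308233
-0.1 [ 0.0001  0.1494 -0.0639] turn 1.1459155902616467
-0.15 [ 0.0001  0.2263 -0.0902] turn 1.7188733853924696
-0.2 [ 0.0001  0.3044 -0.1126] turn 2.2918311805232934
-0.3 [ 0.0002  0.4635 -0.1455] turn 3.437746770784939
-0.4 [ 0.0002  0.6251 -0.1624] turn 4.583662361046587
-0.5 [ 0.0002  0.7876 -0.1631] turn 5.729577951308232
F tool [-2.1893 -4.0136  2.0602] ybear 1.1874268512129627 Fh 4.512481625927249
```

Request:
{"op": "drive_tool", "data": {"commands": "1 -0.05 0.05 -0.02 0.2; 1 -0.05 0.1 -0.04 0.5; 1 -0.05 0.15 -0.07 0.7; 1 -0.05 0.15 -0.07 0.7"}}

```text
t: 11.02
tool_pos: [0.5642, 0.0151, 0.0823]
tool_rot: [0.349, 1.545, -0.349]
contact_force: [0.4, -3.5, -1.9]
opening: -0.0001
```

Run:
```python
from h import *
st()
```

```text
r,th 0.0658654199242808 3.1125608385479078 F [ 0.3634 -3.5438 -1.8526] Ftan 3.531752426134391 t 11.0167 [0.5642 0.0151 0.0823]
-0.05 [ 0.      0.0761 -0.0314] turn 0.5729577951308233
-0.1 [ 0.      0.1537 -0.0589] turn 1.1459155902616467
-0.15 [ 0.      0.2326 -0.0825] turn 1.7188733853924696
-0.2 [ 0.      0.3125 -0.1021] turn 2.2918311805232934
-0.3 [-0.      0.4749 -0.1292] turn 3.437746770784939
-0.4 [-0.0001  0.6391 -0.1401] turn 4.583662361046587
-0.5 [-0.0003  0.8036 -0.1344] turn 5.729577951308232
F tool [ 1.8507 -3.0414  1.8568] ybear 1.1260341003770957 Fh 3.5623777329749546
```

Still free (about 4 N); continue in small steps until the force climbs.

Request:
{"op": "drive_tool", "data": {"commands": "1 0 0.04 -0.02 0.2; 1 0 0.08 -0.03 0.3; 1 0 0.12 -0.04 0.5; 1 0 0.15 -0.06 0.6; 1 0 0.15 -0.06 0.6"}}

```text
t: 11.43
tool_pos: [0.5649, 0.0212, 0.0827]
tool_rot: [0.389, 1.537, -0.39]
contact_force: [-2.2, -4.4, -3.8]
opening: -0.0001
```

Run:
```python
from h import *
st()
```

```text
r,th 0.06555886285888349 3.0187346217475555 F [-2.1669 -4.3848 -3.8118] Ftan 4.617314820678138 t 11.4333 [0.5649 0.0212 0.0827]
-0.05 [-0.      0.077  -0.0281] turn 0.5729577951308233
-0.1 [-0.0001  0.1553 -0.0522] turn 1.1459155902616467
-0.15 [-0.0002  0.2347 -0.0724] turn 1.7188733853924696
-0.2 [-0.0002  0.315  -0.0887] turn 2.2918311805232934
-0.3 [-0.0004  0.4776 -0.109 ] turn 3.437746770784939
-0.4 [-0.0005  0.6413 -0.113 ] turn 4.583662361046587
-0.5 [-0.0007  0.8047 -0.1006] turn 5.729577951308232
F tool [ 3.8165 -4.8836  0.1913] ybear 1.0735318318419542 Fh 4.891000459847965
```

Request:
{"op": "drive_tool", "data": {"commands": "1 0 0.03 -0.01 0.1; 1 0 0.05 -0.02 0.2; 1 0 0.08 -0.03 0.3; 1 0 0.08 -0.03 0.3"}}

```text
t: 11.77
tool_pos: [0.5649, 0.0223, 0.0826]
tool_rot: [0.406, 1.533, -0.415]
contact_force: [-3.4, -12.8, -1.7]
opening: -0.0003
```

Run:
```python
from h import *
st()
```

```text
r,th 0.06574090723288586 3.0025719802972826 F [ -3.3591 -12.8124  -1.6812] Ftan 13.154286633657719 t 11.7667 [0.5649 0.0223 0.0826]
-0.05 [-0.0005  0.0769 -0.0289] turn 0.5729577951308233
-0.1 [-0.0009  0.1552 -0.0539] turn 1.1459155902616467
-0.15 [-0.0014  0.2346 -0.075 ] turn 1.7188733853924696
-0.2 [-0.0019  0.315  -0.0921] turn 2.2918311805232934
-0.3 [-0.0029  0.4778 -0.1141] turn 3.437746770784939
-0.4 [-0.0039  0.642  -0.1197] turn 4.583662361046587
-0.5 [-0.0048  0.8059 -0.1089] turn 5.729577951308232
F tool [  1.7578 -12.7659   3.4943] ybear 1.047432156564876 Fh 13.24543563693302
```

The clamp is on its stop, with the force up to 13 N. I'll ease it to about 10 N and hold.

Request:
{"op": "drive_tool", "data": {"commands": "1 0 -0.02 0.01 0; 1 0 -0.02 0.01 0; 1 0 -0.02 0.01 0"}}

```text
t: 12.02
tool_pos: [0.5649, 0.0222, 0.0826]
tool_rot: [0.407, 1.534, -0.413]
contact_force: [-3.2, -10.0, -3.2]
opening: 0.0003
```

Run:
```python
from h import *
st();look(12)
```

```text
r,th 0.06572816600839453 3.0044877210951824 F [ -3.1938 -10.0487  -3.247 ] Ftan 10.390952588317283 t 12.0167 [0.5649 0.0222 0.0826]
-0.05 [-0.0003  0.0768 -0.029 ] turn 0.5729577951308233
-0.1 [-0.0006  0.155  -0.0542] turn 1.1459155902616467
-0.15 [-0.0009  0.2344 -0.0754] turn 1.7188733853924696
-0.2 [-0.0012  0.3147 -0.0927] turn 2.2918311805232934
-0.3 [-0.0018  0.4775 -0.115 ] turn 3.437746770784939
-0.4 [-0.0025  0.6416 -0.1209] turn 4.583662361046587
-0.5 [-0.0032  0.8055 -0.1105] turn 5.729577951308232
F tool [  3.2866 -10.2865   2.2598] ybear 1.0473776555239593 Fh 10.5440716876171
```

View pics/scenez12.png

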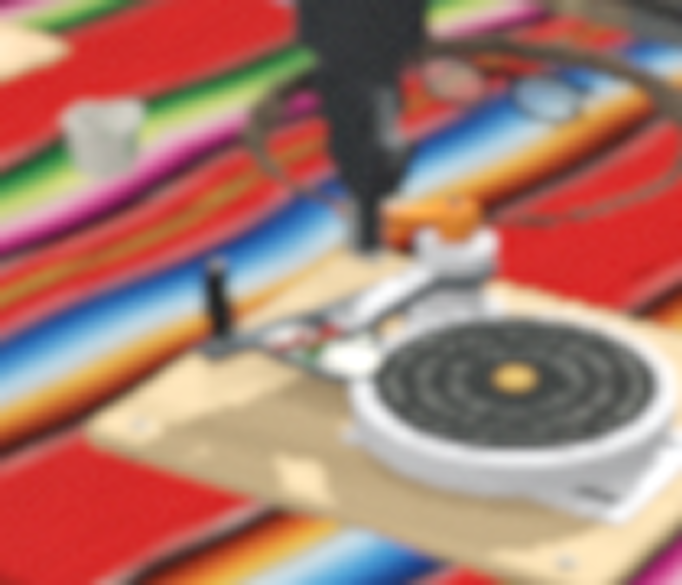

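Force is 10.4 N, the clamp sits on its stop and the lever hasn't moved. Backing off.

Request:
{"op": "drive_tool", "data": {"commands": "1 0 -0.3 0 0; 1 0 -0.6 0 0; 1 -0.8 -0.6 0 0; 1 -1.6 -0.6 0 0; 1 -2.2 -0.6 -0.8 0; 1 -2.2 -0.6 -1.7 0; 1 -2.2 -0.6 -2.6 0; 1 -2.2 -0.6 -3.5 0"}}

```text
t: 12.78
tool_pos: [0.4319, 0.0735, 0.1726]
tool_rot: [0.413, 1.529, -0.408]
contact_force: [-0.8, 1.1, 0.0]
opening: -0.0003
```

Request:
{"op": "drive_tool", "data": {"commands": "1 0 -0.7 -0.6 0; 1 0 -1.4 -1.2 0; 1 0 -2.1 -1.6 0; 1 0 -2.8 -2 0; 1 0 -3.5 -2 0; 1 0 -3.5 -2 0"}}

```text
t: 13.28
tool_pos: [0.2923, -0.0108, 0.1717]
tool_rot: [0.414, 1.526, -0.414]
contact_force: [0.2, 0.4, 0.3]
opening: 0.0001
```

Run:
```python
from m import *
look(13);meas('13');rel([0,0,0])
```

```text
[[  1   2   5   9   6   0  -1  -1  -2  -1  -2  -3   1   1]
 [  1   2   5  10   7   1   0   2   7   5   0  -1   1   0]
 [  0   2   4   6   4   1   4  25  49  42  14   1   0   0]
 [ -2   0   4   6   6   2   6  42  91  79  24   1   0   0]
 [ -3   2   6   8   9   5   4  24  88  75  14   1   0   0]
 [ -4   3   7  15  25  12   2  12  70  57   8   0   0   0]
 [ -5   3   9  33  72  26   2   7  58  50   6   0   0   0]
 [ -6   3   9  47  98  34   1  -2  28  36   3   0  -1   0]
 [ -5   3   9  50  95  32   1 -11 -20   4  -2  -1   0   0]
 [ -5   2  11  49  78  30   2 -10 -30  -8  -4  -2   0   1]
 [ -1   7  16  39  50  27   5  -3 -11   2   3   4   8  11]
 [  7  17  24  29  31  24  17  14  15  20  19  21  23  25]
 [ 14  26  31  32  31  29  28  29  30  29  31  31  31  32]]
R ((np.float64(225.80503144654088), np.float64(199.83962264150944)), np.float64(0.1290185322968936), np.float64(3.0828605874562203)) P ((np.float64(230.36437246963564), np.float64(195.90890688259108)), np.float64(0.11405903407083644), np.float64(3.234907061222884)) G ((np.float64(229.86666666666667), np.float64(200.75)), np.float64(0.13275927986649244), np.float64(3.205789097221121)) P-R mm 19.766041589666266 P-G mm 3.7853353202291506
t 13.3833 pos [ 0.2937 -0.0089  0.1719] y bearing 1.044823567077328 xaxis [ 0.0038  0.0007 -1.    ] open -0.00026730434772331526 F [0.3932 0.8272 0.424 ]
shift units [ 4.2698 -3.504  -6.4742]
```

View pics/topz13.png

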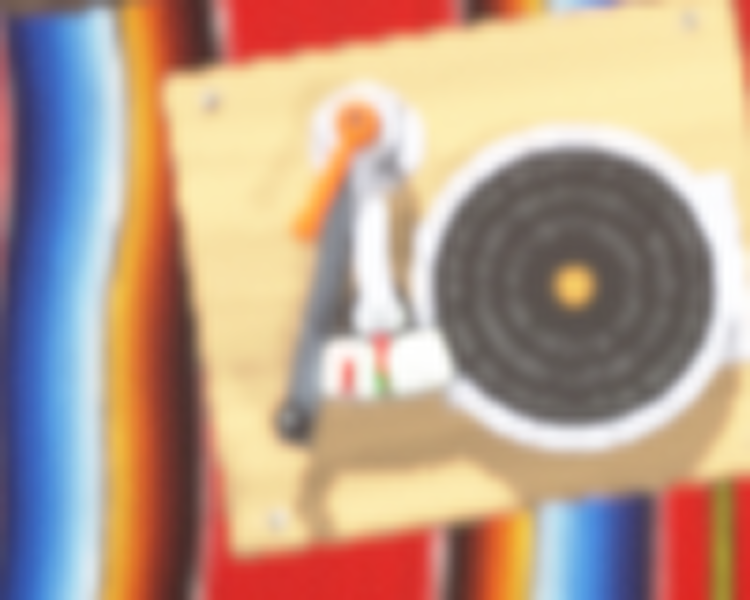

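View pics/scenez13.png

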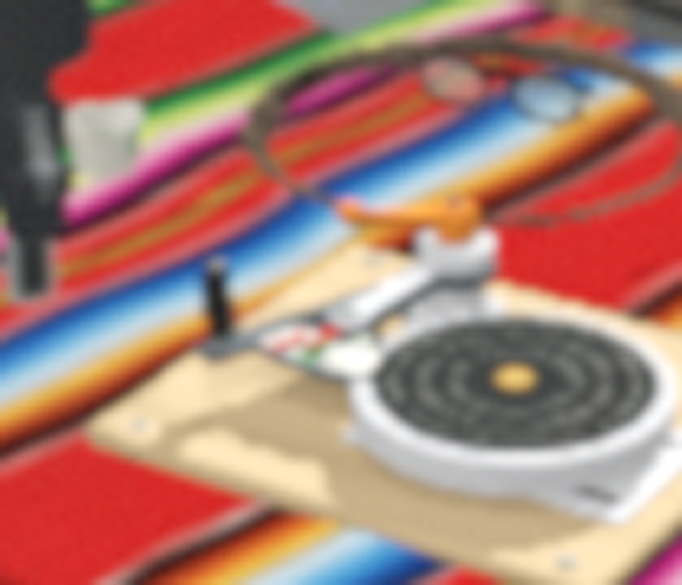

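View pics/top13.png

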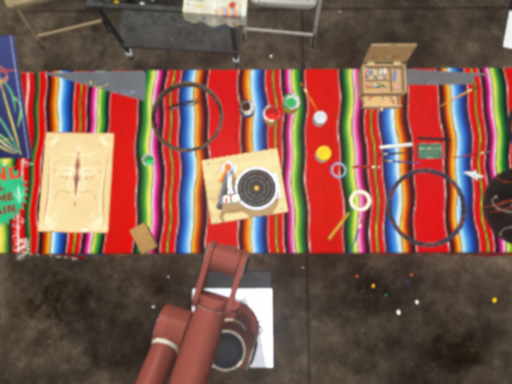

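The final pictures agree with each other. The pointer is in the green, the clamp has turned about 1.2 rad and sits on its stop, the robot is clear, and the other things haven't moved. Handing in.

```bash
python3 -c "
from station import ctrl
print(ctrl.finish_job())"
```

```text
the job is handed in; nothing more can be done
None
```

The drag is set and clamped, and I handed the job in at about 13.4 s; no verdict was reported.

- **Lever:** I gripped the handle and swung it until the wheel bore on the disc and the pointer reached the green. I let go, looked, and nudged it on about 1.7 mm to centre it.
- **Clamp:** I swept the orange handle clockwise about 1.2 rad with the shut fingers until the force jumped at the stop. It briefly read 13.2 N there, above the 8 to 12 N asked but below the 14 N at which it drags the lever. I eased it to 10.4 N, held it, and backed off.

**Last checks:**
- **Pointer:** it is in the green with no contact from the robot. Two estimates, one from the red band and one from the handle's bearing, put it within about 1 mm of mid-green. The part of the green band still visible gave 3.8 mm, but the pointer covers part of the band, so I trusted that figure less. The lever may have slipped back about 0.3 to 0.7 mm while clamping.
- **Red zone:** I saw no sign of the pointer reaching the red. The arm hid the scale from the top camera for the last part of the push.
- **Other things on the table:** they look unmoved in the final top picture. I compared them by eye and did not measure them.

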